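# Fetch the hemmed-in ramekin for weighing

## Task

The small white ramekin is needed on the portion scale, but the pepper mill, the spice jar and the oil bottle hem it in on the condiment tray. First stand all three upright on the wooden board without shifting the ramekin, then set the ramekin upright in the middle of the scale's round plate, and only then put the three back upright on the tray, each on the very spot where it stood at the start. Set things down without dropping them, never tip anything over, and leave the plastic tub, the cup stack and the spoon alone.

Things in the scene. Friction and masses are not known exactly. Their poses are not given: they have to be found in the camera images.
- ramekin: Round straight-sided white ceramic ramekin, open at the top, 62 mm across outside, 42 mm high, walls 4 mm; about 0.2 kg. Stands in the tray with the three taller things close around three of its sides (centres about 70 mm from its own): one nearer the robot, one on either side; its far side is free. Origin at the centre of its underside, z up.
- mill: Turned dark-wood pepper mill, round, 140 mm high: foot 48 mm across, waist 32 mm, and a straight round head 42 mm across from 92 to 126 mm above its underside (good to grip at 110 mm). About 0.25 kg. Origin at the centre of its underside, z along its axis, up. Mill, jar and bottle change places among the three spots in the tray from start to start.
- jar: Square clear-glass spice jar, reddish contents, 44 x 44 mm and 96 mm high, with a plain round steel screw lid 45 mm across from 96 to 125 mm above its underside (good to grip at 111 mm). About 0.3 kg. Origin at the centre of its underside, z up, x and y square to its faces; its turn about z does not matter.
- bottle: Round amber-glass oil bottle, body 48 mm across up to 85 mm, shoulder narrowing to 108 mm, then a black round cap 28 mm across from 108 to 150 mm above its underside (good to grip at 128 mm). About 0.3 kg. Origin at the centre of its underside, z up.
- tray: Fixed shallow dark-metal condiment tray, 190 mm along its x and 220 mm along its y, rim 22 mm high, walls and floor 4 mm thick (its inner floor is 4 mm above the counter). Origin at the centre of its underside; its +x points away from the robot, within 0.4 rad. Does not move.
- board: Fixed wooden chopping board, 280 mm along its x (roughly away from the robot), 140 mm along its y, 20 mm thick, bare at the start: the side area. To the left or to the right of the tray; the scale is on the other side. Origin at the centre of its underside; top 20 mm above it.
- scale: Fixed low white portion scale, 200 x 160 mm, with a round steel weighing plate 136 mm across whose flat top is 50 mm above the counter. Origin on the counter straight below the plate's centre. The plate does not give. Display at its end towards the robot.
- tub: Clear plastic tub, 96 mm across, 70 mm high, beyond the tray; bystander. Origin at the centre of its underside.
- cups: Stack of brown paper cups, upside down, 77 mm across, 92 mm high, beyond the tray; bystander. Origin at the centre of its underside.
- spoon: Steel spoon about 190 mm long lying across, beyond the tray and to the left; bystander. Origin in its underside near the middle, its x along the handle.
Things that resemble listed ones, but are neither listed nor needed, are in the scene too. Of the things shaped like the ramekin, the white one is meant.

How it is judged (in metres and radians):
On the way, in this order (a step that is already met when the one before it is completed fails the run):
1. mill, jar and bottle all stand upright on the board, released, the ramekin still where it was (within 20 mm) (x of mill in the frame of board between -0.13 and 0.13 m and y of mill in the frame of board between -0.06 and 0.06 m and z of mill in the frame of board between 0.015 and 0.025 m and angle between each of mill, jar, bottle's own z axis and vertical below 0.1 rad and linear speed of each of mill, jar, bottle below 0.02 m/s and contact force between each of mill, jar, bottle and the fingers below 0.05 N and x of jar in the frame of board between -0.13 and 0.13 m and y of jar in the frame of board between -0.06 and 0.06 m and z of jar in the frame of board between 0.015 and 0.025 m and x of bottle in the frame of board between -0.13 and 0.13 m and y of bottle in the frame of board between -0.06 and 0.06 m and z of bottle in the frame of board between 0.015 and 0.025 m and distance of ramekin from where it was at the start of the episode below 0.02 m), for 0.2 s.
2. the ramekin stands on the middle of the scale's plate, released, the other three still on the board (horizontal distance between ramekin and scale below 0.015 m and z of ramekin in the frame of scale between 0.045 and 0.055 m and angle between each of ramekin, mill, jar, bottle's own z axis and vertical below 0.1 rad and linear speed of each of ramekin, mill, jar, bottle below 0.02 m/s and contact force between each of ramekin, mill, jar, bottle and the fingers below 0.05 N and x of mill in the frame of board between -0.13 and 0.13 m and y of mill in the frame of board between -0.06 and 0.06 m and z of mill in the frame of board between 0.015 and 0.025 m and x of jar in the frame of board between -0.13 and 0.13 m and y of jar in the frame of board between -0.06 and 0.06 m and z of jar in the frame of board between 0.015 and 0.025 m and x of bottle in the frame of board between -0.13 and 0.13 m and y of bottle in the frame of board between -0.06 and 0.06 m and z of bottle in the frame of board between 0.015 and 0.025 m), for 0.2 s.
At the end, for the whole second after the job is handed in: Mill, jar and bottle each stand upright, released and at rest within 15 mm of where they stood at the start, and the ramekin stands upright, released and at rest on the scale's plate within 15 mm of its centre (distance of each of mill, jar, bottle from where it was at the start of the episode below 0.015 m and angle between each of mill, jar, bottle, ramekin's own z axis and vertical below 0.1 rad and linear speed of each of mill, jar, bottle, ramekin below 0.02 m/s and contact force between each of mill, jar, bottle, ramekin and the fingers below 0.05 N and horizontal distance between ramekin and scale below 0.015 m and z of ramekin in the frame of scale between 0.045 and 0.055 m); the robot touches nothing.
It fails at once if the mill, jar, bottle or ramekin is tipped by more than about 35 degrees (angle between any of mill, jar, bottle, ramekin's own z axis and vertical above 0.6 rad).
It fails at once if the mill, jar, bottle or ramekin is dropped (falls free from more than about 20 mm) ((linear speed of mill above 0.6 m/s and contact force between mill and the fingers below 0.05 N) or (linear speed of jar above 0.6 m/s and contact force between jar and the fingers below 0.05 N) or (linear speed of bottle above 0.6 m/s and contact force between bottle and the fingers below 0.05 N) or (linear speed of ramekin above 0.6 m/s and contact force between ramekin and the fingers below 0.05 N)).
It fails at once if the tub, the cup stack or the spoon is shifted by more than 30 mm (distance of any of tub, cups, spoon from where it was at the start of the episode above 0.03 m).
It also fails if it takes over 147 s, if anything falls off the work surface, if the arm or the gripper's body presses on something with over 40 N, if the wrist force passes 120 N, or if a joint passes its speed limit or range.

## Robot

A 6-joint arm with a two-finger parallel gripper is mounted at the origin on the work surface. World frame = base frame: x ahead of the robot, y to its left, z up, the work surface at z = 0. Lengths are in m, angles in degrees, forces in N, time in s.
With the tool pointing down it reaches from about 0.4 to 0.825 m from the base axis. Payload 7 kg.
Tool frame: the origin (TCP) lies on the centre line of the jaws, within the pads' length; the fingertips stand 8 mm ahead of it and the grasp point (between the pads) lies 11 mm behind it; z points along the fingers, y is the line along which they close (so a half turn about z gives the same grasp; the last joint's range is limited). The gripper opens to 88 mm and grips with 3 to 60 N. Pads are 19 mm wide; open, the fingers measure 130 mm over their backs; the gripper's body (78 mm by 193 mm) begins 47 mm behind the grasp point.
Start: joints at [-50.013, 20.546, 0.682, 0, -70.136, -16.507], TCP at [0.269, -0.619, 0.235] pointing down, gripper open.
Joint ranges: [-176.03, 176.03], [-82.01, 121.73], [-58.28, 71.71], [-173.87, 95.51], [-174.79, -0.11], [-173.66, 173.66]. Speed limits (degrees/s): [136.94, 136.94, 172.46, 180, 180, 180].

## Interface

Orientations are given as [roll, pitch, yaw] about the fixed x, y, z axes, in that order (R = Rz(yaw) Ry(pitch) Rx(roll)).
In Python, from plant import r gives the robot as it stands.
- The arm moves only by the tool carry_out, never from a script. Its argument "targets" is a list of rows, each a list of 6 numbers: the shift along the tool's x, y, z scaled (see below), then the turn, a rotation vector about the tool's x, y, z scaled (see below). A call has 1 to 5 rows; each row shifts and turns the commanded pose from where the row before left it, along the tool's axes as they then stand; what a row does not reach is not made up. The controller multiplies each number of a shift by 0.5 m and each number of a turn by 60 degrees. A row lasts 1/8 s, in which the tool goes at most 62.5 mm and 10.7 degrees, less where a joint would pass 70% of its speed; a pose out of reach is approached as far as the arm can. A call with a number of a shift or a turn outside -1 to 1 is refused whole. A call with a gripper value outside its range is refused whole. "hand" is the opening, from 0 (shut) to 1 (fully open), set as the call begins (left out, the last holds). The fingers move at their own pace and stop on an object; "squeeze" is the grip in N (left out, the last holds). Time passes only in rows, so rows that do not move let the fingers close. It gives the time, the measured TCP pose, the force, the opening and the grip force at its end, in the units of the state.
- r.get_state(): the state, without advancing time (a new reading comes with each control period).
- r.capture(name): name is "scene" or "top" or "wrist"; returns the picture (420x560x3 uint8, red, green, blue); there is no depth.
- r.camera_info(name): a dict with "K" (3x3 intrinsics, pixels), "eye" and "attitude" of the camera in the world. Camera axes: x right, y down, z forward; pixel columns grow to the right and rows downward; lengths in m; the calibration is good to about 2 mm. A picture is of the moment at which its call begins: read the wrist's pose just before it. camera_info takes no time and is no camera call; for the wrist camera it gives the pose at the moment of the call.
- r.close_job(): hands the job in; it is judged then, once.
The state is a dict: "time_s": time; "joints": joint angles; "qd": joint speeds; "joint_torque": joint torques, N m; "tcp_pos": TCP position; "eef_rot": TCP orientation; "contact_force": force on the tool from outside, world axes, zero at the start; "moment": the same for the moment, N m; "gripper_width": finger opening in m; "gripper_force": force on a finger pad.
Only numpy, scipy, OpenCV 4.12 (cv2) and the standard library are available. Lean on these libraries where they do the work, as an engineer would, in place of code of your own. Each camera call takes 0.05 s, during which the arm holds its last target. There are 200 camera calls.

## Working session

There is one attempt and no reset: what is moved stays moved. The work goes in short steps, Python scripts to look and compute and a tool call to move; the robot and the scene stay as the last step left them, time stands still between calls to the robot, and variables do not carry over. Pictures are saved under pics/ and viewed, at most 14 in all, crops included, and the job is handed in when it is done.

Besides the shell and the picture viewer there is one more tool, called after "Request:" by a JSON object that holds its "op" and its "data". carry_out: Moves the arm, as the interface text tells. Its arguments: {"type":"object","properties":{"targets":{"type":"array","items":{"type":"array","items":{"type":"number","minimum":-1,"maximum":1}}},"hand":{"type":"number"},"squeeze":{"type":"number"}},"required":["targets"]}

```bash
mkdir -p pics; ls
python3 - <<'E'
from plant import r
import cv2
print(r.get_state())
for n in("scene","top","wrist"):
    i=r.camera_info(n);print(n,i)
    cv2.imwrite(f"pics/{n}0.png",r.capture(n)[:,:,::-1])
E
```

```text
pics
{'time_s': 0.0, 'joints': array([-5.00134612e+01,  2.05913110e+01,  6.31918235e-01, -2.19198509e-02,
       -7.01354223e+01, -1.65095701e+01]), 'qd': array([ 0.03057897,  0.05633162, -0.09689157, -0.15041492,  0.01997823,
       -0.00200093]), 'joint_torque': array([ 6.29128613e-05, -5.82717025e+01,  2.93048269e+01,  6.99714661e+00,
        6.68754205e-03, -1.69274049e-04]), 'tcp_pos': array([ 0.26871938, -0.61866432,  0.23360432]), 'eef_rot': array([ 1.79903238e+02, -7.19065669e-03, -1.56530491e+02]), 'contact_force': array([-0.41240189, -0.04684396, -0.53605672]), 'moment': array([ 0.02130701, -0.01187511, -0.03822574]), 'gripper_force': 0.0, 'gripper_width': 0.0879073056645992}
scene {'K': array([[490.63937491,   0.        , 268.60496725],
       [  0.        , 490.63937491, 203.14848027],
       [  0.        ,   0.        ,   1.        ]]), 'eye': array([ 1.24514049, -0.48907914,  0.58605679]), 'attitude': array([-123.71883597,   -0.65082076,   56.0256096 ])}
top {'K': array([[470.97132295,   0.        , 275.05788347],
       [  0.        , 470.97132295, 208.77885038],
       [  0.        ,   0.        ,   1.        ]]), 'eye': array([0.46874289, 0.01076463, 0.99855817]), 'attitude': array([-174.81356813,    0.74285177,  -91.15358786])}
wrist {'K': array([[290.93387553,   0.        , 277.36234175],
       [  0.        , 290.93387553, 211.81433702],
       [  0.        ,   0.        ,   1.        ]]), 'eye': array([ 0.19837723, -0.64954224,  0.38257775]), 'attitude': array([ 1.63668269e+02, -4.18630306e-02,  1.13549735e+02])}
```

View pics/top0.png

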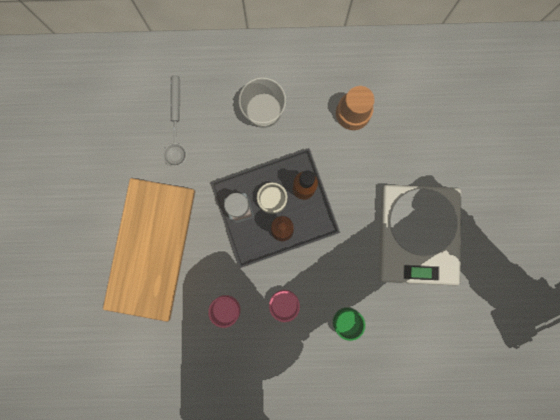

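View pics/scene0.png

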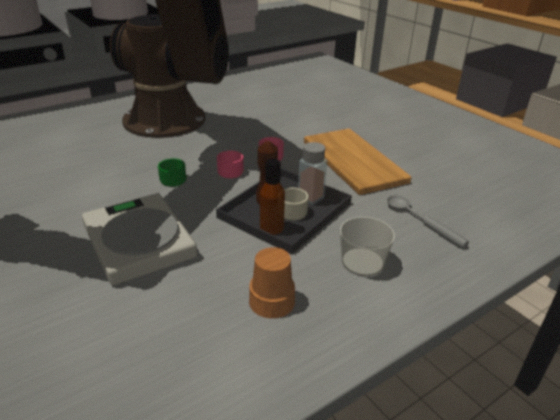

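Top view (up = +x, left = +y): the ramekin candidates are white (271,198) in the tray, pink (224,310) and (284,305), and green (349,324). I choose the white one. The jar is at (236,206), the bottle at (305,183), the mill at (282,228), the board on the left at (150,250) and the scale on the right at (424,222). Next I check this choice in a close crop.

Run:
```python
import cv2,numpy as np
a=cv2.imread("pics/top0.png")[140:275,200:350]
cv2.imwrite("pics/crop0.png",cv2.resize(np.clip(a.astype(float)*1.6,0,255).astype(np.uint8),None,fx=4,fy=4,interpolation=cv2.INTER_CUBIC))
```

```text
(no output)
```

View pics/crop0.png

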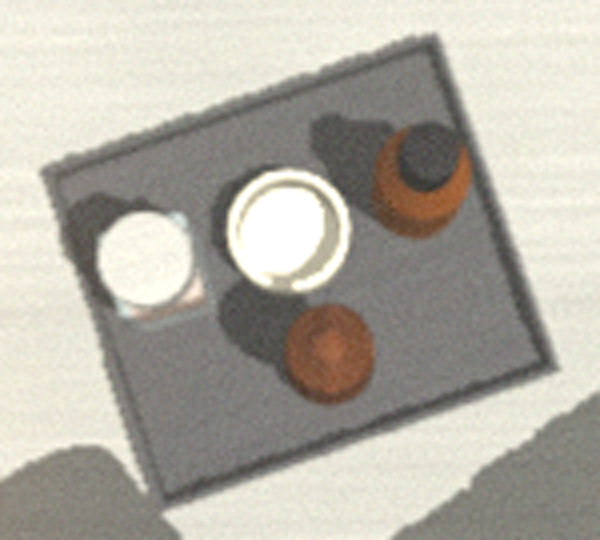

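The crop confirms the white ramekin at the centre (272,198), with the lid at (236.8,204.8), the cap at (307.5,179.3) and the mill head at (282.5,228.8).

```bash
cat > h.py <<'E'
import numpy as np, cv2
from scipy.spatial.transform import Rotation as Ro
from plant import r
def ray(cam,px,z,info=None):
    i=info or r.camera_info(cam)
    R=Ro.from_euler('xyz',i['attitude'],degrees=True).as_matrix()
    d=R@np.linalg.solve(i['K'],[px[0],px[1],1.])
    e=np.array(i['eye']);return e+d*(z-e[2])/d[2]
def proj(cam,P,info=None):
    i=info or r.camera_info(cam)
    R=Ro.from_euler('xyz',i['attitude'],degrees=True).as_matrix()
    p=i['K']@(R.T@(np.array(P)-i['eye']));return p[:2]/p[2]
def go(tcp,yaw,frm=None):
    "total numbers (units of the moves) from pose frm or now to tcp, tool down with yaw: turn first, then shift"
    s=r.get_state()
    p0,R0=(s['tcp_pos'],Ro.from_euler('xyz',s['eef_rot'],degrees=True)) if frm is None else (np.array(frm[0]),Ro.from_euler('xyz',[180,0,frm[1]],degrees=True))
    R1=Ro.from_euler('xyz',[180,0,yaw],degrees=True)
    t=(R0.inv()*R1).as_rotvec(degrees=True)/60
    d=R1.inv().apply(np.array(tcp)-p0)/.5
    print('turn',t.round(4),'then shift',d.round(4))
E
python3 - <<'E'
from h import *
for n,p,z in [('jar',(236.75,204.75),.129),('ram',(272.2,197.75),.046),('bottle',(307.5,179.25),.154),('mill',(282.5,228.75),.134)]:
    print(n,ray('top',p,z).round(4))
for n,ps,z in [('tray',[(212,183),(308,151),(338,232),(243,265)],.022),('board',[(132.5,179.5),(194,188),(168,320.5),(104.5,310)],.02),('scale',[(424,222)],.05),('tub',[(263,102)],.07),('cups',[(359,101)],.092),('pink',[(284,305),(224,310)],.04)]:
    q=np.array([ray('top',p,z) for p in ps]);print(n,q.round(3).tolist(),q.mean(0).round(4))
# scale plate & cap masks
im=r.capture('top');hsv=cv2.cvtColor(im,cv2.COLOR_RGB2HSV)
cv2.imwrite('pics/plate.png',cv2.resize(im[170:300,370:475,::-1],None,fx=4,fy=4,interpolation=cv2.INTER_CUBIC))
E
```

```text
jar [0.5569 0.0914 0.129 ]
ram [0.5781 0.0267 0.046 ]
bottle [ 0.598  -0.0396  0.154 ]
mill [0.5103 0.0075 0.134 ]
tray [[0.615, 0.153, 0.022], [0.678, -0.05, 0.022], [0.507, -0.108, 0.022], [0.443, 0.09, 0.022]] [0.5605 0.0213 0.022 ]
board [[0.626, 0.321, 0.02], [0.605, 0.191, 0.02], [0.333, 0.246, 0.02], [0.356, 0.376, 0.02]] [0.4801 0.2834 0.02  ]
scale [[0.522, -0.277, 0.05]] [ 0.522  -0.2773  0.05  ]
tub [[0.771, 0.041, 0.07]] [0.7705 0.0411 0.07  ]
cups [[0.761, -0.149, 0.092]] [ 0.7608 -0.1487  0.092 ]
pink [[0.362, 0.007, 0.04], [0.354, 0.128, 0.04]] [0.358  0.0677 0.04  ]
```

View pics/plate.png

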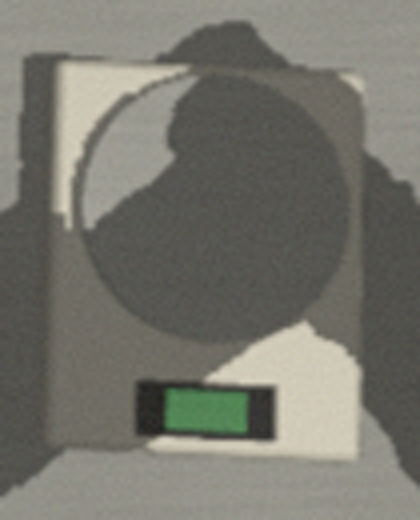

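Run:
```python
from h import *
go([0.557,0.0914,0.26],-73)
```

```text
turn [ 9.000e-04  6.000e-04 -1.392e+00] then shift [-1.1899 -0.9666 -0.052 ]
```

Request:
{"op": "carry_out", "data": {"targets": [[0, 0, 0, 0, 0, -0.155], [0, 0, 0, 0, 0, -0.155], [0, 0, 0, 0, 0, -0.155], [0, 0, 0, 0, 0, -0.155], [0, 0, 0, 0, 0, -0.155]], "hand": 1, "squeeze": 25}}

```text
time_s: 0.82
tcp_pos: [0.2688, -0.619, 0.2343]
eef_rot: [180.0, 0.0, -109.7]
contact_force: [0.8, 0.1, -0.4]
gripper_width: 0.0878
gripper_force: 0.0
```

Request:
{"op": "carry_out", "data": {"targets": [[0, 0, 0, 0, 0, -0.155], [0, 0, 0, 0, 0, -0.155], [0, 0, 0, 0, 0, -0.155], [0, 0, 0, 0, 0, -0.15], [0, 0, 0, 0, 0, 0]]}}

```text
time_s: 1.45
tcp_pos: [0.2689, -0.619, 0.2343]
eef_rot: [180.0, 0.0, -73.2]
contact_force: [0.4, 0.8, -0.0]
gripper_width: 0.0879
gripper_force: 0.0
```

Run:
```python
from h import *
go([0.557,0.0914,0.26],-73)
print(r.get_state()['joints'].round(1),r.get_state()['tcp_pos'])
```

```text
turn [ 0.0001  0.0004 -0.003 ] then shift [-1.1902 -0.9665 -0.0514]
[-50.   20.6   0.7  -0.  -70.1  66.8] [ 0.26885606 -0.61898367  0.23431471]
```

Request:
{"op": "carry_out", "data": {"targets": [[-0.085, -0.069, -0.01, 0, 0, 0], [-0.085, -0.069, -0.01, 0, 0, 0], [-0.085, -0.069, -0.01, 0, 0, 0], [-0.085, -0.069, -0.01, 0, 0, 0], [-0.085, -0.069, -0.01, 0, 0, 0]]}}

```text
time_s: 2.08
tcp_pos: [0.3727, -0.3641, 0.2599]
eef_rot: [-180.0, -0.0, -73.4]
contact_force: [1.3, -0.2, 0.7]
gripper_width: 0.0877
gripper_force: 0.0
```

Request:
{"op": "carry_out", "data": {"targets": [[-0.085, -0.069, 0, 0, 0, 0], [-0.085, -0.069, 0, 0, 0, 0], [-0.085, -0.069, 0, 0, 0, 0], [-0.085, -0.069, 0, 0, 0, 0], [0, 0, 0, 0, 0, 0]]}}

```text
time_s: 2.7
tcp_pos: [0.4561, -0.1601, 0.2598]
eef_rot: [-180.0, 0.0, -73.1]
contact_force: [-0.2, -0.6, 0.6]
gripper_width: 0.0875
gripper_force: 0.0
```

Run:
```python
from h import *
i=r.camera_info('wrist');im=r.capture('wrist')
print(r.get_state()['tcp_pos'],r.get_state()['eef_rot'])
import json;json.dump({k:np.array(v).tolist() for k,v in i.items()},open('w1.json','w'))
cv2.imwrite('pics/w1.png',im[:,:,::-1])
for n,P in dict(jar=[.5569,.0914,.129],ram=[.5781,.0267,.046],bottle=[.598,-.0396,.154],mill=[.5103,.0075,.134]).items(): print(n,proj('wrist',P,i).round(1))
go([0.557,0.0914,0.26],-73)
```

```text
[ 0.45548927 -0.16136157  0.25967067] [-1.79985937e+02  5.10089691e-04 -7.31187923e+01]
jar [135.2 376. ]
ram [155.2 288.8]
bottle [103.1 285.3]
mill [186.7 332.1]
turn [-0.0002  0.     -0.002 ] then shift [-0.4241 -0.342  -0.0007]
```

View pics/w1.png

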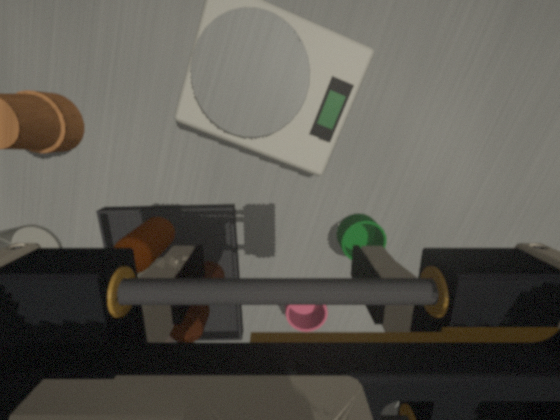

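The wrist view shows the scale plate centred at about (250,72). The camera looks to -y, so I'll view the tray from its left side.

Run:
```python
from h import *
import json
i=json.load(open('w1.json'))
print(ray('wrist',(250.5,72.5),.05,i), proj('wrist',[.523,-.2765,.05],i))
im=cv2.imread('pics/w1.png');h=cv2.cvtColor(im,cv2.COLOR_BGR2GRAY)[0:180,170:380]
c=cv2.HoughCircles(cv2.medianBlur(h,5),cv2.HOUGH_GRADIENT,1,50,param1=60,param2=15,minRadius=55,maxRadius=72);print(c)
go([0.63,0.22,0.27],-73)
```

```text
[ 0.52371302 -0.28028226  0.05      ] [250.2133983   76.20461408]
[[[74.5 73.5 65.9]]]
turn [-0.0002  0.     -0.002 ] then shift [-0.6274 -0.5568 -0.0207]
```

Request:
{"op": "carry_out", "data": {"targets": [[-0.1, -0.05, 0, 0, 0, 0], [-0.1, -0.05, 0, 0, 0, 0], [-0.1, -0.05, 0, 0, 0, 0], [-0.1, -0.05, 0, 0, 0, 0], [-0.1, -0.05, 0, 0, 0, 0]]}}

```text
time_s: 3.38
tcp_pos: [0.5022, 0.1132, 0.2598]
eef_rot: [-180.0, -0.0, -73.4]
contact_force: [0.8, -0.4, -0.3]
gripper_width: 0.0876
gripper_force: 0.0
```

Request:
{"op": "carry_out", "data": {"targets": [[-0.08, -0.05, 0, 0, 0, 0], [-0.08, -0.05, 0, 0, 0, 0], [0, 0, 0, 0, 0, 0]]}}

```text
time_s: 3.75
tcp_pos: [0.5275, 0.2051, 0.2587]
eef_rot: [179.9, -0.0, -73.2]
contact_force: [-0.3, -0.8, 0.2]
gripper_width: 0.0874
gripper_force: 0.0
```

Run:
```python
from h import *
i=r.camera_info('wrist');im=r.capture('wrist')
print(r.get_state()['tcp_pos'],r.get_state()['eef_rot'])
import json;json.dump({k:np.array(v).tolist() for k,v in i.items()},open('w2.json','w'))
cv2.imwrite('pics/w2.png',im[:,:,::-1])
for n,P in dict(jar=[.5569,.0914,.129],ram=[.5781,.0267,.046],bottle=[.598,-.0396,.154],mill=[.5103,.0075,.134]).items(): print(n,proj('wrist',P,i).round(1))
```

```text
[0.52692262 0.20373761 0.25877128] [ 1.79918142e+02 -3.46787535e-02 -7.32248090e+01]
jar [281.7  78. ]
ram [279.3  22.1]
bottle [ 281.2 -153.1]
mill [368.5 -14. ]
```

View pics/w2.png

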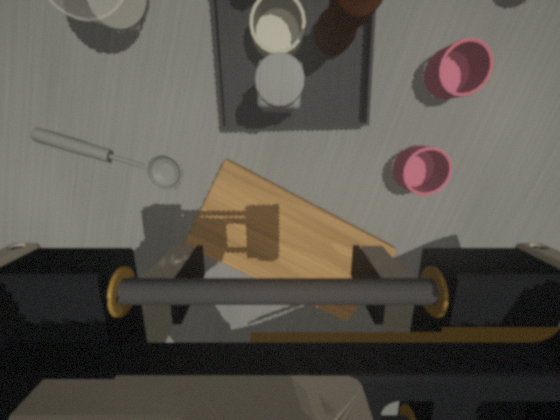

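Wrist view: lid at about (280,79) and ramekin rim at about (278,21), both within 2 px of the prediction. I go for the jar.

Run:
```python
from h import *
go([0.557,0.0914,0.104],-73.2)
```

```text
turn [ 0.0014 -0.0006 -0.0004] then shift [0.2325 0.0074 0.3095]
```

Request:
{"op": "carry_out", "data": {"targets": [[0.08, 0.0025, 0, 0, 0, 0], [0.08, 0.0025, 0, 0, 0, 0], [0.0725, 0.0024, 0, 0, 0, 0], [0, 0, 0.05, 0, 0, 0], [0, 0, 0.05, 0, 0, 0]]}}

```text
time_s: 4.42
tcp_pos: [0.5567, 0.0889, 0.2094]
eef_rot: [-179.9, 0.0, -73.4]
contact_force: [-0.4, 0.4, -0.5]
gripper_width: 0.0877
gripper_force: 0.0
```

Request:
{"op": "carry_out", "data": {"targets": [[0, 0, 0.06, 0, 0, 0], [0, 0, 0.06, 0, 0, 0], [0, 0, 0.05, 0, 0, 0], [0, 0, 0.04, 0, 0, 0], [0, 0, 0, 0, 0, 0]]}}

```text
time_s: 5.05
tcp_pos: [0.5556, 0.0893, 0.1034]
eef_rot: [179.8, -0.0, -73.3]
contact_force: [-0.6, -0.1, 0.1]
gripper_width: 0.0878
gripper_force: 0.0
```

Run:
```python
from h import *
s=r.get_state();print(s['tcp_pos'],s['eef_rot'],s['contact_force'])
go([0.557,0.0914,0.104],-73.2)
```

```text
[0.55562593 0.08934334 0.10343103] [ 1.79821672e+02 -2.82844277e-02 -7.33006774e+01] [-0.60364043 -0.09275693  0.06883343]
turn [ 0.003  -0.0005 -0.0017] then shift [-0.0031 -0.0038 -0.0011]
```

Request:
{"op": "carry_out", "data": {"targets": [[-0.003, -0.004, 0, 0, 0, 0], [0, 0, 0, 0, 0, 0]]}}

```text
time_s: 5.3
tcp_pos: [0.5591, 0.0934, 0.1058]
eef_rot: [-179.9, 0.0, -73.2]
contact_force: [-0.2, 1.0, 0.1]
gripper_width: 0.0877
gripper_force: 0.0
```

Request:
{"op": "carry_out", "data": {"targets": [[0, 0, 0, 0, 0, 0], [0, 0, 0, 0, 0, 0], [0, 0, 0, 0, 0, 0], [0, 0, 0, 0, 0, 0], [0, 0, 0, 0, 0, 0]], "hand": 0, "squeeze": 25}}

```text
time_s: 5.92
tcp_pos: [0.5584, 0.0934, 0.1045]
eef_rot: [-180.0, 0.0, -73.1]
contact_force: [-0.6, 0.3, -0.9]
gripper_width: 0.0444
gripper_force: 25.0
```

Run:
```python
from h import *
s=r.get_state();print(s['tcp_pos'],s['eef_rot'],s['contact_force'],s['gripper_width'],s['gripper_force'])
go([0.574,0.295,0.120],-73.2)
```

```text
[0.55835658 0.09341535 0.10453519] [-1.79996019e+02  5.13770269e-04 -7.31198951e+01] [-0.58765495  0.29490421 -0.9237239 ] 0.04438993390727003 24.99322310934076
turn [-0.0001  0.      0.0013] then shift [-0.3769 -0.1465 -0.0309]
```

Request:
{"op": "carry_out", "data": {"targets": [[0, 0, -0.03, 0, 0, 0], [0, 0, -0.06, 0, 0, 0], [0, 0, -0.07, 0, 0, 0], [0, 0, -0.08, 0, 0, 0], [0, 0, 0, 0, 0, 0]]}}

```text
time_s: 6.55
tcp_pos: [0.56, 0.0939, 0.229]
eef_rot: [-179.6, 0.0, -73.1]
contact_force: [-0.4, 0.8, -3.7]
gripper_width: 0.0449
gripper_force: 25.0
```

Request:
{"op": "carry_out", "data": {"targets": [[-0.05, -0.0195, 0, 0, 0, 0], [-0.09, -0.035, 0, 0, 0, 0], [-0.1, -0.039, 0, 0, 0, 0], [-0.09, -0.035, 0, 0, 0, 0], [-0.047, -0.018, 0, 0, 0, 0]]}}

```text
time_s: 7.18
tcp_pos: [0.573, 0.297, 0.2235]
eef_rot: [179.9, -0.0, -73.0]
contact_force: [0.3, -0.2, -2.3]
gripper_width: 0.0444
gripper_force: 25.0
```

Request:
{"op": "carry_out", "data": {"targets": [[0, 0, 0.03, 0, 0, 0], [0, 0, 0.06, 0, 0, 0], [0, 0, 0.06, 0, 0, 0], [0, 0, 0.025, 0, 0, 0], [0, 0, 0, 0, 0, 0]]}}

```text
time_s: 7.8
tcp_pos: [0.5733, 0.2939, 0.1362]
eef_rot: [179.9, -0.1, -73.2]
contact_force: [0.6, 0.4, -2.4]
gripper_width: 0.0446
gripper_force: 25.0
```

Run:
```python
from h import *
s=r.get_state();print(s['tcp_pos'],s['eef_rot'],s['contact_force'],s['gripper_width'],s['gripper_force'])
im=r.capture('top');cv2.imwrite('pics/t1.png',im[:,:,::-1])
go([0.574,0.295,0.120],-73.2)
```

```text
[0.57331702 0.29390744 0.13622995] [ 1.79888939e+02 -5.95278470e-02 -7.31590729e+01] [ 0.56859401  0.40823371 -2.44269011] 0.044583891078280334 25.00285727179289
turn [-0.     -0.0004  0.001 ] then shift [-0.0009 -0.0003  0.0349]
```

View pics/t1.png

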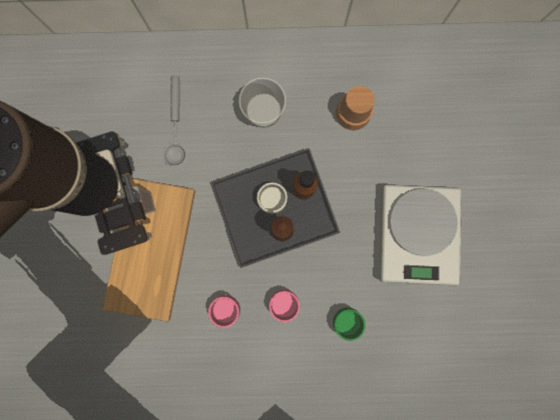

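The top view shows the jar held over the far end of the board at about (122,215); the ramekin, mill and bottle are unmoved.

Request:
{"op": "carry_out", "data": {"targets": [[0, 0, 0.012, 0, 0, 0], [0, 0, 0.012, 0, 0, 0], [0, 0, 0.004, 0, 0, 0], [0, 0, 0, 0, 0, 0]]}}

```text
time_s: 8.35
tcp_pos: [0.5736, 0.295, 0.123]
eef_rot: [180.0, -0.0, -73.1]
contact_force: [-0.5, 0.4, -2.5]
gripper_width: 0.0443
gripper_force: 25.0
```

Request:
{"op": "carry_out", "data": {"targets": [[0, 0, 0.002, 0, 0, 0], [0, 0, 0.002, 0, 0, 0], [0, 0, 0, 0, 0, 0]]}}

```text
time_s: 8.72
tcp_pos: [0.5736, 0.295, 0.121]
eef_rot: [180.0, -0.0, -73.1]
contact_force: [0.2, 0.0, -2.7]
gripper_width: 0.0446
gripper_force: 25.0
```

Request:
{"op": "carry_out", "data": {"targets": [[0, 0, 0.002, 0, 0, 0], [0, 0, 0, 0, 0, 0]]}}

```text
time_s: 8.98
tcp_pos: [0.5738, 0.2951, 0.1206]
eef_rot: [-180.0, 0.0, -73.1]
contact_force: [-0.4, 0.3, 1.5]
gripper_width: 0.0445
gripper_force: 25.0
```

Request:
{"op": "carry_out", "data": {"targets": [[0, 0, 0.002, 0, 0, 0], [0, 0, 0, 0, 0, 0]]}}

```text
time_s: 9.22
tcp_pos: [0.5741, 0.2952, 0.1204]
eef_rot: [-179.9, 0.0, -73.1]
contact_force: [-2.0, -1.7, 6.9]
gripper_width: 0.0444
gripper_force: 25.0
```

Request:
{"op": "carry_out", "data": {"targets": [[0, 0, 0, 0, 0, 0], [0, 0, 0, 0, 0, 0], [0, 0, 0, 0, 0, 0], [0, 0, 0, 0, 0, 0]], "hand": 1}}

```text
time_s: 9.72
tcp_pos: [0.5736, 0.295, 0.1189]
eef_rot: [180.0, -0.0, -73.1]
contact_force: [0.6, 0.1, -0.0]
gripper_width: 0.0788
gripper_force: 0.0
```

Request:
{"op": "carry_out", "data": {"targets": [[0, 0, -0.03, 0, 0, 0], [0, 0, -0.06, 0, 0, 0], [0, 0, -0.08, 0, 0, 0], [0, 0, -0.08, 0, 0, 0], [0, 0, 0, 0, 0, 0]]}}

```text
time_s: 10.35
tcp_pos: [0.5754, 0.2961, 0.2495]
eef_rot: [-179.6, 0.1, -73.1]
contact_force: [0.2, 0.1, -0.6]
gripper_width: 0.0875
gripper_force: 0.0
```

Run:
```python
from h import *
s=r.get_state();print(s['tcp_pos'])
go([0.5103,0.0075,0.103],-73.2)
```

```text
[0.57539707 0.29606648 0.24950364]
turn [-0.0073  0.0025  0.0018] then shift [0.5149 0.2914 0.293 ]
```

Request:
{"op": "carry_out", "data": {"targets": [[0.085, 0.048, 0, 0, 0, 0], [0.085, 0.048, 0, 0, 0, 0], [0.085, 0.048, 0, 0, 0, 0], [0.085, 0.048, 0, 0, 0, 0], [0.085, 0.048, 0, 0, 0, 0]]}}

```text
time_s: 10.98
tcp_pos: [0.5198, 0.0553, 0.2444]
eef_rot: [-180.0, 0.0, -73.1]
contact_force: [0.8, -0.6, 0.4]
gripper_width: 0.0876
gripper_force: 0.0
```

Request:
{"op": "carry_out", "data": {"targets": [[0.085, 0.048, 0, 0, 0, 0], [0, 0, 0.06, 0, 0, 0], [0, 0, 0, 0, 0, 0], [0, 0, 0, 0, 0, 0]]}}

```text
time_s: 11.48
tcp_pos: [0.5104, 0.0095, 0.215]
eef_rot: [-180.0, -0.0, -73.1]
contact_force: [-0.2, 0.1, -0.0]
gripper_width: 0.0875
gripper_force: 0.0
```

Run:
```python
from h import *
s=r.get_state();print(s['tcp_pos'])
go([0.5103,0.0075,0.103],-73.2)
```

```text
[0.51039966 0.00950503 0.21497096]
turn [-0.0005 -0.0004  0.002 ] then shift [0.0038 0.0013 0.2239]
```

Request:
{"op": "carry_out", "data": {"targets": [[0.004, 0.001, 0.05, 0, 0, 0], [0, 0, 0.06, 0, 0, 0], [0, 0, 0.06, 0, 0, 0], [0, 0, 0.04, 0, 0, 0], [0, 0, 0.013, 0, 0, 0]]}}

```text
time_s: 12.1
tcp_pos: [0.5102, 0.0077, 0.1023]
eef_rot: [180.0, -0.0, -73.1]
contact_force: [0.5, 0.3, -0.4]
gripper_width: 0.0879
gripper_force: 0.0
```

Request:
{"op": "carry_out", "data": {"targets": [[0, 0, 0, 0, 0, 0], [0, 0, 0, 0, 0, 0], [0, 0, 0, 0, 0, 0], [0, 0, 0, 0, 0, 0], [0, 0, 0, 0, 0, 0]], "hand": 0}}

```text
time_s: 12.72
tcp_pos: [0.5103, 0.0072, 0.1029]
eef_rot: [-180.0, -0.0, -73.1]
contact_force: [0.7, 0.0, 0.2]
gripper_width: 0.0429
gripper_force: 1.1
```

Request:
{"op": "carry_out", "data": {"targets": [[0, 0, 0, 0, 0, 0], [0, 0, 0, 0, 0, 0]]}}

```text
time_s: 12.98
tcp_pos: [0.5103, 0.0072, 0.1028]
eef_rot: [-180.0, -0.0, -73.1]
contact_force: [0.4, -0.2, 2.3]
gripper_width: 0.0419
gripper_force: 25.0
```

Run:
```python
from h import *
s=r.get_state();print(s['tcp_pos'])
go([0.398,0.331,0.119],-73.2)
```

```text
[0.5103051  0.00717703 0.10279706]
turn [-0.0005 -0.0001  0.0015] then shift [-0.6849  0.0278 -0.0324]
```

Request:
{"op": "carry_out", "data": {"targets": [[0, 0, -0.03, 0, 0, 0], [0, 0, -0.06, 0, 0, 0], [0, 0, -0.07, 0, 0, 0], [0, 0, -0.08, 0, 0, 0], [-0.04, 0.0016, 0, 0, 0, 0]]}}

```text
time_s: 13.6
tcp_pos: [0.505, 0.026, 0.2265]
eef_rot: [-179.7, -0.0, -73.2]
contact_force: [0.3, -0.0, -3.0]
gripper_width: 0.0417
gripper_force: 25.0
```

Request:
{"op": "carry_out", "data": {"targets": [[-0.08, 0.0033, 0, 0, 0, 0], [-0.1, 0.004, 0, 0, 0, 0], [-0.1, 0.004, 0, 0, 0, 0], [-0.1, 0.004, 0, 0, 0, 0], [-0.1, 0.004, 0, 0, 0, 0]]}}

```text
time_s: 14.22
tcp_pos: [0.4234, 0.254, 0.2233]
eef_rot: [180.0, 0.0, -73.1]
contact_force: [1.5, -0.1, -2.0]
gripper_width: 0.042
gripper_force: 25.0
```

Request:
{"op": "carry_out", "data": {"targets": [[-0.09, 0.0037, 0, 0, 0, 0], [-0.05, 0.002, 0, 0, 0, 0], [-0.025, 0.001, 0.02, 0, 0, 0], [0, 0, 0.04, 0, 0, 0], [0, 0, 0, 0, 0, 0]]}}

```text
time_s: 14.85
tcp_pos: [0.3965, 0.3293, 0.191]
eef_rot: [179.8, -0.1, -73.2]
contact_force: [-0.6, -0.0, -1.7]
gripper_width: 0.0417
gripper_force: 25.0
```

Run:
```python
from h import *
s=r.get_state();print(s['tcp_pos'])
go([0.398,0.331,0.119],-73.2)
```

```text
[0.39647953 0.32934167 0.19097658]
turn [ 0.0032 -0.0023  0.0008] then shift [-0.0023 -0.0039  0.144 ]
```

Request:
{"op": "carry_out", "data": {"targets": [[0, 0, 0.05, 0, 0, 0], [0, 0, 0.045, 0, 0, 0], [0, 0, 0.025, 0, 0, 0], [0, 0, 0.01, 0, 0, 0], [0, 0, 0, 0, 0, 0]]}}

```text
time_s: 15.48
tcp_pos: [0.3976, 0.3309, 0.128]
eef_rot: [-180.0, 0.0, -73.1]
contact_force: [-0.5, -0.6, -2.1]
gripper_width: 0.042
gripper_force: 25.0
```

Request:
{"op": "carry_out", "data": {"targets": [[0, 0, 0.005, 0, 0, 0], [0, 0, 0.003, 0, 0, 0], [0, 0, 0, 0, 0, 0], [0, 0, 0, 0, 0, 0]]}}

```text
time_s: 15.98
tcp_pos: [0.3974, 0.3309, 0.1237]
eef_rot: [-180.0, 0.0, -73.1]
contact_force: [0.8, -0.0, -1.7]
gripper_width: 0.0417
gripper_force: 25.0
```

Expected contact height is about 0.119.

Request:
{"op": "carry_out", "data": {"targets": [[0, 0, 0.004, 0, 0, 0], [0, 0, 0.003, 0, 0, 0], [0, 0, 0, 0, 0, 0]]}}

```text
time_s: 16.35
tcp_pos: [0.3973, 0.3308, 0.1199]
eef_rot: [180.0, -0.0, -73.1]
contact_force: [-0.4, -0.0, -2.1]
gripper_width: 0.042
gripper_force: 25.0
```

Request:
{"op": "carry_out", "data": {"targets": [[0, 0, 0.003, 0, 0, 0], [0, 0, 0, 0, 0, 0]]}}

```text
time_s: 16.6
tcp_pos: [0.3975, 0.3311, 0.1188]
eef_rot: [-180.0, 0.0, -73.1]
contact_force: [-0.8, 0.6, -1.1]
gripper_width: 0.0419
gripper_force: 25.0
```

Request:
{"op": "carry_out", "data": {"targets": [[0, 0, 0.001, 0, 0, 0], [0, 0, 0, 0, 0, 0]]}}

```text
time_s: 16.85
tcp_pos: [0.3977, 0.3313, 0.1186]
eef_rot: [-179.9, 0.0, -73.1]
contact_force: [-0.0, 0.4, 4.8]
gripper_width: 0.0415
gripper_force: 25.0
```

Request:
{"op": "carry_out", "data": {"targets": [[0, 0, 0, 0, 0, 0], [0, 0, 0, 0, 0, 0], [0, 0, 0, 0, 0, 0], [0, 0, 0, 0, 0, 0]], "hand": 1}}

```text
time_s: 17.35
tcp_pos: [0.3973, 0.3308, 0.1179]
eef_rot: [180.0, -0.0, -73.1]
contact_force: [0.2, -0.4, 0.4]
gripper_width: 0.076
gripper_force: 0.0
```

Request:
{"op": "carry_out", "data": {"targets": [[0, 0, -0.03, 0, 0, 0], [0, 0, -0.06, 0, 0, 0], [0, 0, -0.08, 0, 0, 0], [0, 0, -0.08, 0, 0, 0], [0, 0, 0, 0, 0, 0]]}}

```text
time_s: 17.98
tcp_pos: [0.3986, 0.3323, 0.2476]
eef_rot: [-179.7, 0.3, -73.1]
contact_force: [-0.7, -0.4, -1.5]
gripper_width: 0.0874
gripper_force: 0.0
```

Run:
```python
from h import *
s=r.get_state();print(s['tcp_pos'])
go([0.598,-0.0396,0.121],-73.2)
```

```text
[0.398586   0.33234136 0.24764406]
turn [-0.0057  0.0042  0.0018] then shift [ 0.8274 -0.1668  0.2533]
```

Request:
{"op": "carry_out", "data": {"targets": [[0.092, -0.0185, 0, 0, 0, 0], [0.092, -0.0185, 0, 0, 0, 0], [0.092, -0.0185, 0, 0, 0, 0], [0.092, -0.0185, 0, 0, 0, 0], [0.092, -0.0185, 0, 0, 0, 0]]}}

```text
time_s: 18.6
tcp_pos: [0.5087, 0.1227, 0.2432]
eef_rot: [-180.0, 0.0, -73.1]
contact_force: [0.6, -0.2, -0.4]
gripper_width: 0.0878
gripper_force: 0.0
```

Request:
{"op": "carry_out", "data": {"targets": [[0.092, -0.0185, 0, 0, 0, 0], [0.092, -0.0185, 0, 0, 0, 0], [0.092, -0.0185, 0, 0, 0, 0], [0.092, -0.0185, 0, 0, 0, 0], [0, 0, 0.03, 0, 0, 0]]}}

```text
time_s: 19.23
tcp_pos: [0.5985, -0.0437, 0.2281]
eef_rot: [-180.0, -0.0, -73.3]
contact_force: [-0.0, 0.8, -1.1]
gripper_width: 0.0877
gripper_force: 0.0
```

Request:
{"op": "carry_out", "data": {"targets": [[0, 0, 0.03, 0, 0, 0], [0, 0, 0, 0, 0, 0], [0, 0, 0, 0, 0, 0]]}}

```text
time_s: 19.6
tcp_pos: [0.5972, -0.0403, 0.2135]
eef_rot: [-180.0, -0.0, -73.0]
contact_force: [0.3, -0.6, 1.2]
gripper_width: 0.0873
gripper_force: 0.0
```

Run:
```python
from h import *
s=r.get_state();print(s['tcp_pos'])
go([0.598,-0.0396,0.121],-73.2)
```

```text
[ 0.59719604 -0.04025466  0.21350179]
turn [-0.0004 -0.0002  0.0028] then shift [-0.0008 -0.0019  0.185 ]
```

Request:
{"op": "carry_out", "data": {"targets": [[-0.001, -0.002, 0.05, 0, 0, 0], [0, 0, 0.06, 0, 0, 0], [0, 0, 0.05, 0, 0, 0], [0, 0, 0.025, 0, 0, 0], [0, 0, 0, 0, 0, 0]]}}

```text
time_s: 20.23
tcp_pos: [0.598, -0.04, 0.1205]
eef_rot: [180.0, -0.0, -73.1]
contact_force: [0.5, 0.4, 0.7]
gripper_width: 0.0873
gripper_force: 0.0
```

Request:
{"op": "carry_out", "data": {"targets": [[0, 0, 0, 0, 0, 0], [0, 0, 0, 0, 0, 0], [0, 0, 0, 0, 0, 0], [0, 0, 0, 0, 0, 0], [0, 0, 0, 0, 0, 0]], "hand": 0}}

```text
time_s: 20.85
tcp_pos: [0.5981, -0.0404, 0.1206]
eef_rot: [-180.0, 0.0, -73.1]
contact_force: [0.5, 0.3, -0.1]
gripper_width: 0.0432
gripper_force: 0.0
```

Request:
{"op": "carry_out", "data": {"targets": [[0, 0, 0, 0, 0, 0], [0, 0, 0, 0, 0, 0], [0, 0, 0, 0, 0, 0]]}}

```text
time_s: 21.22
tcp_pos: [0.5981, -0.0403, 0.1205]
eef_rot: [-180.0, 0.0, -73.1]
contact_force: [1.2, 0.9, -0.3]
gripper_width: 0.0277
gripper_force: 25.0
```

Run:
```python
from h import *
s=r.get_state();print(s['tcp_pos'])
go([0.474,0.254,0.137],-73.2)
```

```text
[ 0.59810653 -0.04031292  0.12052506]
turn [-0.0001  0.      0.0013] then shift [-0.6352  0.0675 -0.0329]
```

Request:
{"op": "carry_out", "data": {"targets": [[0, 0, -0.03, 0, 0, 0], [0, 0, -0.06, 0, 0, 0], [0, 0, -0.07, 0, 0, 0], [0, 0, -0.08, 0, 0, 0], [-0.035, 0.0037, 0, 0, 0, 0]]}}

```text
time_s: 21.85
tcp_pos: [0.5929, -0.0244, 0.2449]
eef_rot: [-179.6, -0.1, -73.2]
contact_force: [-0.5, 0.2, -2.6]
gripper_width: 0.0277
gripper_force: 25.0
```

Request:
{"op": "carry_out", "data": {"targets": [[-0.07, 0.0075, 0, 0, 0, 0], [-0.095, 0.01, 0, 0, 0, 0], [-0.095, 0.01, 0, 0, 0, 0], [-0.095, 0.01, 0, 0, 0, 0], [-0.095, 0.01, 0, 0, 0, 0]]}}

```text
time_s: 22.48
tcp_pos: [0.5014, 0.1856, 0.2402]
eef_rot: [179.9, -0.0, -73.1]
contact_force: [0.8, 0.9, -2.2]
gripper_width: 0.027
gripper_force: 25.0
```

Request:
{"op": "carry_out", "data": {"targets": [[-0.08, 0.0085, 0, 0, 0, 0], [-0.045, 0.005, 0, 0, 0, 0], [-0.025, 0.0028, 0.02, 0, 0, 0], [0, 0, 0.04, 0, 0, 0], [0, 0, 0, 0, 0, 0]]}}

```text
time_s: 23.1
tcp_pos: [0.4722, 0.2525, 0.2084]
eef_rot: [179.8, -0.1, -73.1]
contact_force: [-0.0, -0.1, -2.4]
gripper_width: 0.0275
gripper_force: 25.0
```

Request:
{"op": "carry_out", "data": {"targets": [[0, 0, 0.05, 0, 0, 0], [0, 0, 0.045, 0, 0, 0], [0, 0, 0.025, 0, 0, 0], [0, 0, 0.01, 0, 0, 0], [0, 0, 0, 0, 0, 0]]}}

```text
time_s: 23.72
tcp_pos: [0.4738, 0.2537, 0.1459]
eef_rot: [-180.0, -0.0, -73.1]
contact_force: [0.2, 0.1, -1.1]
gripper_width: 0.0276
gripper_force: 25.0
```

Request:
{"op": "carry_out", "data": {"targets": [[0, 0, 0.004, 0, 0, 0], [0, 0, 0, 0, 0, 0], [0, 0, 0, 0, 0, 0]]}}

```text
time_s: 24.1
tcp_pos: [0.4736, 0.2538, 0.1439]
eef_rot: [-180.0, 0.0, -73.1]
contact_force: [-0.0, -0.1, -2.1]
gripper_width: 0.0277
gripper_force: 25.0
```

Contact is expected at about 0.1365, so 7 mm remain.

Request:
{"op": "carry_out", "data": {"targets": [[0, 0, 0.006, 0, 0, 0], [0, 0, 0.004, 0, 0, 0], [0, 0, 0.003, 0, 0, 0], [0, 0, 0, 0, 0, 0], [0, 0, 0, 0, 0, 0]]}}

```text
time_s: 24.72
tcp_pos: [0.4736, 0.2537, 0.1371]
eef_rot: [-180.0, -0.0, -73.1]
contact_force: [-0.1, 0.6, -2.8]
gripper_width: 0.0275
gripper_force: 25.0
```

Request:
{"op": "carry_out", "data": {"targets": [[0, 0, 0.002, 0, 0, 0], [0, 0, 0, 0, 0, 0]]}}

```text
time_s: 24.98
tcp_pos: [0.4738, 0.2539, 0.1365]
eef_rot: [-180.0, 0.0, -73.1]
contact_force: [-0.9, -0.3, 1.9]
gripper_width: 0.0276
gripper_force: 25.0
```

Request:
{"op": "carry_out", "data": {"targets": [[0, 0, 0, 0, 0, 0], [0, 0, 0, 0, 0, 0], [0, 0, 0, 0, 0, 0], [0, 0, 0, 0, 0, 0], [0, 0, 0, 0, 0, 0]], "hand": 0.92}}

```text
time_s: 25.6
tcp_pos: [0.4736, 0.2537, 0.136]
eef_rot: [180.0, -0.0, -73.1]
contact_force: [-0.4, 0.8, 0.9]
gripper_width: 0.0719
gripper_force: 0.0
```

Request:
{"op": "carry_out", "data": {"targets": [[0, 0, -0.03, 0, 0, 0], [0, 0, -0.06, 0, 0, 0], [0, 0, -0.08, 0, 0, 0], [0, 0, -0.08, 0, 0, 0], [0, 0, 0, 0, 0, 0]]}}

```text
time_s: 26.22
tcp_pos: [0.4751, 0.2548, 0.2658]
eef_rot: [-179.6, 0.2, -73.1]
contact_force: [-0.8, -0.7, -1.0]
gripper_width: 0.0806
gripper_force: 0.0
```

Request:
{"op": "carry_out", "data": {"targets": [[0.05, -0.08, 0, 0, 0, 0], [0.05, -0.08, 0, 0, 0, 0], [0, 0, 0, 0, 0, 0], [0, 0, 0, 0, 0, 0]]}}

```text
time_s: 26.72
tcp_pos: [0.5644, 0.2287, 0.2607]
eef_rot: [179.9, -0.0, -73.2]
contact_force: [-1.7, -0.4, 0.1]
gripper_width: 0.0805
gripper_force: 0.0
```

Run:
```python
from h import *
i=r.camera_info('wrist');im=r.capture('wrist')
print(r.get_state()['tcp_pos'])
cv2.imwrite('pics/w3.png',im[:,:,::-1])
print(proj('wrist',[.5781,.0267,.046],i).round(1))
cv2.imwrite('pics/t3.png',r.capture('top')[:,:,::-1])
go([0.578,0.0267,0.1],-73.1)
```

```text
[0.56410175 0.22898123 0.2610433 ]
[318.4  10.2]
turn [0.     0.0001 0.0001] then shift [0.3955 0.0909 0.3227]
```

View pics/w3.png

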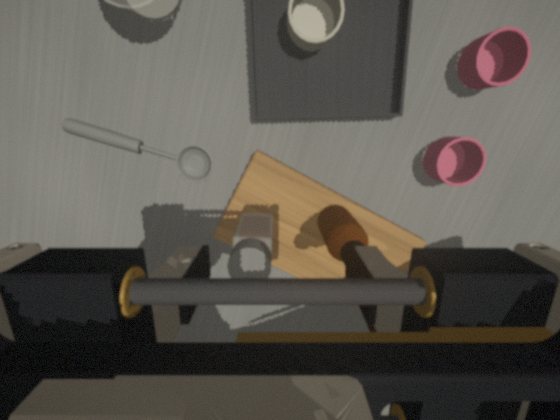

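View pics/t3.png

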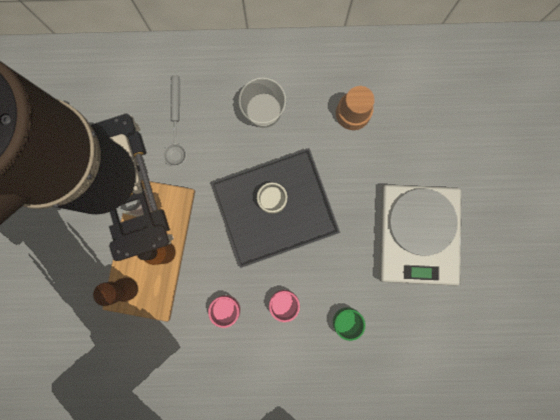

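The wrist view shows the ramekin at (316,12), as predicted. The top view shows jar, bottle and mill upright on the board and the plate circle clear at (424,221.5).

Request:
{"op": "carry_out", "data": {"targets": [[0.079, 0.018, 0, 0, 0, 0], [0.079, 0.018, 0, 0, 0, 0], [0.079, 0.018, 0, 0, 0, 0], [0.079, 0.018, 0, 0, 0, 0], [0.079, 0.018, 0, 0, 0, 0]]}}

```text
time_s: 27.45
tcp_pos: [0.5783, 0.0264, 0.2618]
eef_rot: [-179.9, 0.0, -73.0]
contact_force: [1.0, -0.3, -0.3]
gripper_width: 0.0806
gripper_force: 0.0
```

Request:
{"op": "carry_out", "data": {"targets": [[0, 0, 0.08, 0, 0, 0], [0, 0, 0.1, 0, 0, 0], [0, 0, 0.1, 0, 0, 0], [0, 0, 0.05, 0, 0, 0], [0, 0, 0, 0, 0, 0]]}}

```text
time_s: 28.08
tcp_pos: [0.5773, 0.0271, 0.0948]
eef_rot: [179.8, -0.0, -73.1]
contact_force: [0.4, 0.5, -0.0]
gripper_width: 0.0807
gripper_force: 0.0
```

Request:
{"op": "carry_out", "data": {"targets": [[0, 0, 0, 0, 0, 0], [0, 0, 0, 0, 0, 0]]}}

```text
time_s: 28.32
tcp_pos: [0.5798, 0.0275, 0.0979]
eef_rot: [-179.8, 0.0, -73.1]
contact_force: [0.2, -0.8, -0.5]
gripper_width: 0.0805
gripper_force: 0.0
```

Run:
```python
from h import *
print(r.get_state()['tcp_pos'])
go([0.578,0.0267,0.020],-73.1)
im=cv2.imread('pics/t3.png');g=cv2.cvtColor(cv2.resize(im[170:300,370:475],None,fx=4,fy=4,interpolation=cv2.INTER_CUBIC),cv2.COLOR_BGR2GRAY)
c=cv2.HoughCircles(cv2.GaussianBlur(g,(0,0),2),cv2.HOUGH_GRADIENT,1,100,param1=60,param2=15,minRadius=120,maxRadius=150)[0]
for x in c: print(x, ray('top',(x[0]/4-.375+370,x[1]/4-.375+170),.05))
```

```text
[0.57983713 0.02753475 0.09787657]
turn [-0.0029  0.0001  0.0002] then shift [0.0005 0.004  0.1558]
[210.5 202.5 138.9] [ 0.52562912 -0.27400202  0.05      ]
```

Request:
{"op": "carry_out", "data": {"targets": [[0, 0.002, 0.05, 0, 0, 0], [0, 0, 0.05, 0, 0, 0], [0, 0, 0.03, 0, 0, 0], [0, 0, 0.015, 0, 0, 0], [0, 0, 0.005, 0, 0, 0]]}}

```text
time_s: 28.95
tcp_pos: [0.5783, 0.0268, 0.0213]
eef_rot: [-180.0, -0.0, -73.1]
contact_force: [0.4, -0.1, 0.6]
gripper_width: 0.0803
gripper_force: 0.0
```

Request:
{"op": "carry_out", "data": {"targets": [[0, 0, 0, 0, 0, 0], [0, 0, 0, 0, 0, 0]]}}

```text
time_s: 29.2
tcp_pos: [0.5784, 0.0268, 0.0217]
eef_rot: [-179.9, 0.0, -73.1]
contact_force: [-0.5, -0.3, 1.5]
gripper_width: 0.0803
gripper_force: 0.0
```

Request:
{"op": "carry_out", "data": {"targets": [[0, 0, 0, 0, 0, 0], [0, 0, 0, 0, 0, 0], [0, 0, 0, 0, 0, 0], [0, 0, 0, 0, 0, 0], [0, 0, 0, 0, 0, 0]], "hand": 0, "squeeze": 20}}

```text
time_s: 29.82
tcp_pos: [0.5783, 0.0268, 0.0213]
eef_rot: [-180.0, -0.0, -73.1]
contact_force: [0.5, -0.3, 1.9]
gripper_width: 0.0603
gripper_force: 20.0
```

Run:
```python
from h import *
s=r.get_state();print(s['tcp_pos'])
R=Ro.from_euler('xyz',[180,0,-73.1],degrees=True)
# ramekin centre along tool x kept at its measured place, along tool y at the jaws' middle
d=R.inv().apply(np.array([.578,.0267,0])-s['tcp_pos']);print('offset tool',d)
off=R.apply([d[0],0,0]);print(off)
go(np.array([.524,-.277,.0665])-off*[1,1,0],-73.1)
```

```text
[0.5783246  0.02681665 0.02131992]
offset tool [1.72466178e-05 3.44491663e-04 2.13199230e-02]
[ 5.01362962e-06 -1.65017982e-05  0.00000000e+00]
turn [-0.0007 -0.0001 -0.0002] then shift [ 0.5498  0.2806 -0.0904]
```

Request:
{"op": "carry_out", "data": {"targets": [[0, 0, -0.02, 0, 0, 0], [0, 0, -0.04, 0, 0, 0], [0, 0, -0.06, 0, 0, 0], [0, 0, -0.07, 0, 0, 0], [0, 0, -0.03, 0, 0, 0]]}}

```text
time_s: 30.45
tcp_pos: [0.5785, 0.0269, 0.1333]
eef_rot: [-179.9, 0.0, -73.1]
contact_force: [-0.4, 1.0, -1.1]
gripper_width: 0.06
gripper_force: 20.0
```

Request:
{"op": "carry_out", "data": {"targets": [[0.05, 0.0255, 0, 0, 0, 0], [0.09, 0.0459, 0, 0, 0, 0], [0.09, 0.0459, 0, 0, 0, 0], [0.09, 0.0459, 0, 0, 0, 0], [0.09, 0.0459, 0, 0, 0, 0]]}}

```text
time_s: 31.08
tcp_pos: [0.5364, -0.2011, 0.1305]
eef_rot: [179.9, 0.0, -73.1]
contact_force: [1.3, -0.3, -1.3]
gripper_width: 0.06
gripper_force: 20.0
```

Request:
{"op": "carry_out", "data": {"targets": [[0.08, 0.0408, 0, 0, 0, 0], [0.06, 0.0306, 0, 0, 0, 0], [0, 0, 0, 0, 0, 0], [0, 0, 0.04, 0, 0, 0], [0, 0, 0, 0, 0, 0]]}}

```text
time_s: 31.7
tcp_pos: [0.5221, -0.2763, 0.1093]
eef_rot: [179.8, 0.1, -73.1]
contact_force: [-0.5, 1.0, -1.3]
gripper_width: 0.0606
gripper_force: 20.0
```

Run:
```python
from h import *
s=r.get_state();print(s['tcp_pos'],s['gripper_width'])
im=r.capture('top');cv2.imwrite('pics/t4.png',cv2.resize(im[150:300,350:500,::-1],None,fx=4,fy=4))
go([.524,-.277,.0673],-73.1)
```

```text
[ 0.52211637 -0.27627045  0.10930547] 0.06058725964976763
turn [0.0019 0.0011 0.0001] then shift [ 0.0015 -0.0017  0.0861]
```

View pics/t4.png

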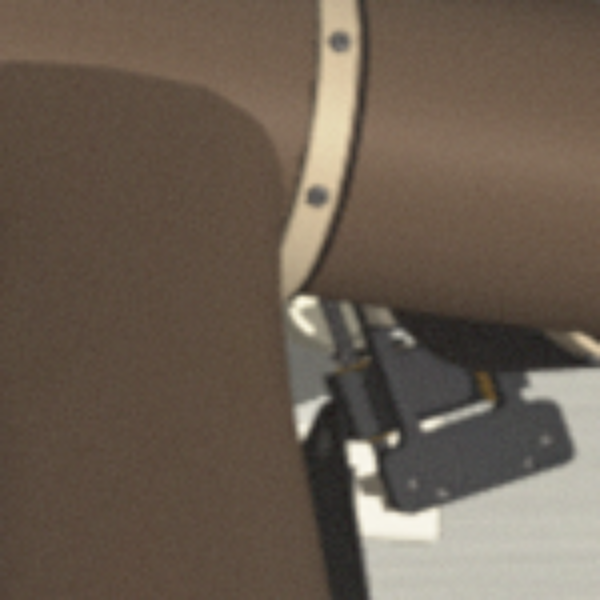

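The ramekin is held over the plate at about (425,228), mostly hidden by the arm. Now I lower it.

Request:
{"op": "carry_out", "data": {"targets": [[0, 0, 0.03, 0, 0, 0], [0, 0, 0.025, 0, 0, 0], [0, 0, 0.015, 0, 0, 0], [0, 0, 0.005, 0, 0, 0], [0, 0, 0, 0, 0, 0]]}}

```text
time_s: 32.38
tcp_pos: [0.5236, -0.2772, 0.0735]
eef_rot: [180.0, 0.0, -73.1]
contact_force: [-0.2, 1.2, -1.3]
gripper_width: 0.0599
gripper_force: 20.0
```

Request:
{"op": "carry_out", "data": {"targets": [[0, 0, 0.002, 0, 0, 0], [0, 0, 0, 0, 0, 0], [0, 0, 0, 0, 0, 0]]}}

```text
time_s: 32.75
tcp_pos: [0.5237, -0.2772, 0.0728]
eef_rot: [-180.0, -0.0, -73.1]
contact_force: [0.4, -0.2, -1.6]
gripper_width: 0.06
gripper_force: 20.0
```

Request:
{"op": "carry_out", "data": {"targets": [[0, 0, 0.004, 0, 0, 0], [0, 0, 0.004, 0, 0, 0], [0, 0, 0.002, 0, 0, 0], [0, 0, 0, 0, 0, 0], [0, 0, 0, 0, 0, 0]]}}

```text
time_s: 33.38
tcp_pos: [0.5236, -0.2772, 0.0675]
eef_rot: [-180.0, 0.0, -73.1]
contact_force: [0.4, -0.3, -1.2]
gripper_width: 0.0603
gripper_force: 20.0
```

Request:
{"op": "carry_out", "data": {"targets": [[0, 0, 0.002, 0, 0, 0], [0, 0, 0, 0, 0, 0]]}}

```text
time_s: 33.62
tcp_pos: [0.5237, -0.2772, 0.0673]
eef_rot: [-180.0, -0.0, -73.1]
contact_force: [-2.4, 1.2, 5.2]
gripper_width: 0.0601
gripper_force: 19.9
```

Request:
{"op": "carry_out", "data": {"targets": [[0, 0, 0, 0, 0, 0], [0, 0, 0, 0, 0, 0], [0, 0, 0, 0, 0, 0], [0, 0, 0, 0, 0, 0], [0, 0, 0, 0, 0, 0]], "hand": 0.95}}

```text
time_s: 34.25
tcp_pos: [0.5236, -0.2772, 0.0665]
eef_rot: [180.0, 0.0, -73.1]
contact_force: [-0.6, 0.9, 0.4]
gripper_width: 0.0834
gripper_force: 0.0
```

Request:
{"op": "carry_out", "data": {"targets": [[0, 0, -0.03, 0, 0, 0], [0, 0, -0.06, 0, 0, 0], [0, 0, -0.1, 0, 0, 0], [0, 0, -0.1, 0, 0, 0], [0, 0, -0.1, 0, 0, 0]]}}

```text
time_s: 34.88
tcp_pos: [0.5233, -0.2772, 0.2646]
eef_rot: [-179.9, -0.0, -73.1]
contact_force: [1.8, -0.9, -0.1]
gripper_width: 0.0832
gripper_force: 0.0
```

Request:
{"op": "carry_out", "data": {"targets": [[-0.09, 0.02, 0, 0, 0, 0], [-0.09, 0.02, 0, 0, 0, 0], [-0.09, 0.02, 0, 0, 0, 0], [0, 0, 0, 0, 0, 0], [0, 0, 0, 0, 0, 0]]}}

```text
time_s: 35.5
tcp_pos: [0.4561, -0.1567, 0.2627]
eef_rot: [-179.9, -0.0, -73.1]
contact_force: [-0.3, -0.7, -0.4]
gripper_width: 0.0833
gripper_force: 0.0
```

Run:
```python
from h import *
i=r.camera_info('wrist');im=r.capture('wrist')
print(r.get_state()['tcp_pos'],r.get_state()['gripper_width'])
cv2.imwrite('pics/w4.png',im[:,:,::-1])
print(proj('wrist',[.524,-.277,.05],i).round(1),proj('wrist',[.524,-.277,.092],i).round(1))
import json;json.dump({k:np.array(v).tolist() for k,v in i.items()},open('w4.json','w'))
go([0.4738,0.2539,0.23],-73.1)
```

```text
[ 0.45614822 -0.15698237  0.26232072] 0.08290356359629432
[250.7  72.9] [246.9  65.5]
turn [-0.001  -0.0005 -0.0002] then shift [-0.776  -0.2727  0.0646]
```

View pics/w4.png

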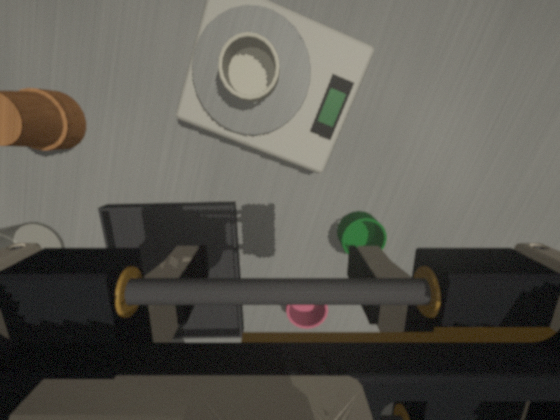

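The ramekin stands centred on the plate, its rim at (248,66) against plate centre (251,70), within about 4 mm. Now I return the bottle.

Request:
{"op": "carry_out", "data": {"targets": [[-0.097, -0.034, 0, 0, 0, 0], [-0.097, -0.034, 0, 0, 0, 0], [-0.097, -0.034, 0, 0, 0, 0], [-0.097, -0.034, 0, 0, 0, 0], [-0.097, -0.034, 0, 0, 0, 0]], "hand": 0.9, "squeeze": 25}}

```text
time_s: 36.17
tcp_pos: [0.4672, 0.1012, 0.2616]
eef_rot: [180.0, -0.0, -73.2]
contact_force: [1.0, -0.7, 1.0]
gripper_width: 0.0786
gripper_force: 0.0
```

Request:
{"op": "carry_out", "data": {"targets": [[-0.097, -0.034, 0, 0, 0, 0], [-0.097, -0.034, 0, 0, 0, 0], [-0.097, -0.034, 0, 0, 0, 0], [0, 0, 0, 0, 0, 0], [0, 0, 0, 0, 0, 0]]}}

```text
time_s: 36.8
tcp_pos: [0.4736, 0.2537, 0.2609]
eef_rot: [179.9, -0.1, -73.1]
contact_force: [-0.3, -0.0, 0.1]
gripper_width: 0.0788
gripper_force: 0.0
```

Run:
```python
from h import *
s=r.get_state();print(s['tcp_pos'],s['gripper_width'])
go([0.4738,0.2539,0.1365],-73.1)
```

```text
[0.47361369 0.25369704 0.26093108] 0.07877882105517021
turn [ 0.0013 -0.0009 -0.0008] then shift [-0.0003 -0.0005  0.2489]
```

Request:
{"op": "carry_out", "data": {"targets": [[0, 0, 0.06, 0, 0, 0], [0, 0, 0.07, 0, 0, 0], [0, 0, 0.06, 0, 0, 0], [0, 0, 0.04, 0, 0, 0], [0, 0, 0.018, 0, 0, 0]]}}

```text
time_s: 37.42
tcp_pos: [0.4732, 0.2525, 0.1367]
eef_rot: [179.9, -0.0, -73.2]
contact_force: [-0.4, 0.2, 0.9]
gripper_width: 0.0793
gripper_force: 0.0
```

Request:
{"op": "carry_out", "data": {"targets": [[0, 0, 0, 0, 0, 0], [0, 0, 0, 0, 0, 0], [0, 0, 0, 0, 0, 0], [0, 0, 0, 0, 0, 0], [0, 0, 0, 0, 0, 0]], "hand": 0}}

```text
time_s: 38.05
tcp_pos: [0.4732, 0.2542, 0.1378]
eef_rot: [-180.0, 0.0, -73.1]
contact_force: [-0.4, 0.3, 0.9]
gripper_width: 0.0342
gripper_force: 0.0
```

Request:
{"op": "carry_out", "data": {"targets": [[0, 0, 0, 0, 0, 0], [0, 0, 0, 0, 0, 0], [0, 0, 0, 0, 0, 0]]}}

```text
time_s: 38.42
tcp_pos: [0.4732, 0.2541, 0.1376]
eef_rot: [-180.0, 0.0, -73.1]
contact_force: [-0.0, -1.2, 1.6]
gripper_width: 0.0274
gripper_force: 25.0
```

Run:
```python
from h import *
s=r.get_state();print(s['tcp_pos'],s['gripper_width'])
go([0.5981,-0.0403,s['tcp_pos'][2]-.016],-73.1)
```

```text
[0.47317512 0.25414846 0.13763205] 0.02742710786101951
turn [-0.      0.     -0.0002] then shift [ 0.6361 -0.0679  0.032 ]
```

Request:
{"op": "carry_out", "data": {"targets": [[0, 0, -0.03, 0, 0, 0], [0, 0, -0.06, 0, 0, 0], [0, 0, -0.07, 0, 0, 0], [0, 0, -0.08, 0, 0, 0], [0.035, -0.0037, 0, 0, 0, 0]]}}

```text
time_s: 39.05
tcp_pos: [0.4813, 0.2392, 0.2617]
eef_rot: [-179.6, 0.2, -73.0]
contact_force: [0.7, -0.8, -2.2]
gripper_width: 0.0281
gripper_force: 25.0
```

Request:
{"op": "carry_out", "data": {"targets": [[0.07, -0.0075, 0, 0, 0, 0], [0.095, -0.01, 0, 0, 0, 0], [0.095, -0.01, 0, 0, 0, 0], [0.095, -0.01, 0, 0, 0, 0], [0.095, -0.01, 0, 0, 0, 0]]}}

```text
time_s: 39.67
tcp_pos: [0.5679, 0.0274, 0.257]
eef_rot: [179.9, 0.0, -73.1]
contact_force: [0.9, 0.8, -2.2]
gripper_width: 0.0275
gripper_force: 25.0
```

Request:
{"op": "carry_out", "data": {"targets": [[0.08, -0.0085, 0, 0, 0, 0], [0.046, -0.005, 0, 0, 0, 0], [0.025, -0.0028, 0.02, 0, 0, 0], [0, 0, 0.05, 0, 0, 0], [0, 0, 0.05, 0, 0, 0]]}}

```text
time_s: 40.3
tcp_pos: [0.597, -0.0405, 0.1959]
eef_rot: [179.9, 0.0, -73.1]
contact_force: [0.4, 0.2, -2.5]
gripper_width: 0.0277
gripper_force: 25.0
```

Request:
{"op": "carry_out", "data": {"targets": [[0, 0, 0.05, 0, 0, 0], [0, 0, 0.04, 0, 0, 0], [0, 0, 0.02, 0, 0, 0], [0, 0, 0, 0, 0, 0], [0, 0, 0, 0, 0, 0]]}}

```text
time_s: 40.92
tcp_pos: [0.5983, -0.0403, 0.1433]
eef_rot: [-179.9, -0.0, -73.1]
contact_force: [0.8, -0.4, -3.0]
gripper_width: 0.0276
gripper_force: 25.0
```

Run:
```python
from h import *
s=r.get_state();print(s['tcp_pos'],s['gripper_width'])
go([0.5981,-0.0403,.1216],-73.1)
```

```text
[ 0.59827485 -0.04029475  0.14332431] 0.02761587484115836
turn [-0.0011 -0.0002 -0.0001] then shift [-0.0001  0.0003  0.0434]
```

Request:
{"op": "carry_out", "data": {"targets": [[0, 0, 0.02, 0, 0, 0], [0, 0, 0.012, 0, 0, 0], [0, 0, 0.005, 0, 0, 0], [0, 0, 0, 0, 0, 0], [0, 0, 0, 0, 0, 0]]}}

```text
time_s: 41.55
tcp_pos: [0.598, -0.0404, 0.1242]
eef_rot: [-180.0, -0.0, -73.1]
contact_force: [0.7, -0.2, -2.1]
gripper_width: 0.0277
gripper_force: 25.0
```

Request:
{"op": "carry_out", "data": {"targets": [[0, 0, 0.003, 0, 0, 0], [0, 0, 0.002, 0, 0, 0], [0, 0, 0, 0, 0, 0]]}}

```text
time_s: 41.92
tcp_pos: [0.5979, -0.0404, 0.1217]
eef_rot: [-180.0, -0.0, -73.1]
contact_force: [0.0, 0.7, -1.5]
gripper_width: 0.0277
gripper_force: 25.0
```

Request:
{"op": "carry_out", "data": {"targets": [[0, 0, 0.002, 0, 0, 0], [0, 0, 0, 0, 0, 0]]}}

```text
time_s: 42.18
tcp_pos: [0.5982, -0.0404, 0.1216]
eef_rot: [-179.9, -0.0, -73.1]
contact_force: [-2.0, 0.5, 6.1]
gripper_width: 0.0279
gripper_force: 25.0
```

Request:
{"op": "carry_out", "data": {"targets": [[0, 0, 0, 0, 0, 0], [0, 0, 0, 0, 0, 0], [0, 0, 0, 0, 0, 0], [0, 0, 0, 0, 0, 0], [0, 0, 0, 0, 0, 0]], "hand": 0.9}}

```text
time_s: 42.8
tcp_pos: [0.5978, -0.0404, 0.1205]
eef_rot: [180.0, 0.0, -73.1]
contact_force: [1.0, -0.1, 0.2]
gripper_width: 0.0722
gripper_force: 0.0
```

Request:
{"op": "carry_out", "data": {"targets": [[0, 0, -0.03, 0, 0, 0], [0, 0, -0.06, 0, 0, 0], [0, 0, -0.08, 0, 0, 0], [0, 0, -0.08, 0, 0, 0], [0, 0, 0, 0, 0, 0]]}}

```text
time_s: 43.42
tcp_pos: [0.5998, -0.0403, 0.2507]
eef_rot: [-179.6, -0.1, -73.1]
contact_force: [-0.3, -0.4, -1.7]
gripper_width: 0.0786
gripper_force: 0.0
```

Request:
{"op": "carry_out", "data": {"targets": [[-0.092, 0.0185, 0, 0, 0, 0], [-0.092, 0.0185, 0, 0, 0, 0], [-0.092, 0.0185, 0, 0, 0, 0], [-0.092, 0.0185, 0, 0, 0, 0], [-0.092, 0.0185, 0, 0, 0, 0]]}}

```text
time_s: 44.05
tcp_pos: [0.4858, 0.1673, 0.246]
eef_rot: [-180.0, 0.0, -73.1]
contact_force: [0.5, 0.6, 0.4]
gripper_width: 0.0789
gripper_force: 0.0
```

Request:
{"op": "carry_out", "data": {"targets": [[-0.092, 0.0185, 0, 0, 0, 0], [-0.092, 0.0185, 0, 0, 0, 0], [-0.092, 0.0185, 0, 0, 0, 0], [-0.092, 0.0185, 0, 0, 0, 0], [0, 0, 0, 0, 0, 0]]}}

```text
time_s: 44.68
tcp_pos: [0.3966, 0.3337, 0.2457]
eef_rot: [-180.0, 0.0, -72.9]
contact_force: [-0.1, 0.3, -0.3]
gripper_width: 0.0792
gripper_force: 0.0
```

Request:
{"op": "carry_out", "data": {"targets": [[0, 0, 0, 0, 0, 0], [0, 0, 0, 0, 0, 0]]}}

```text
time_s: 44.92
tcp_pos: [0.3983, 0.3308, 0.2456]
eef_rot: [180.0, -0.0, -73.2]
contact_force: [0.3, 0.4, 0.8]
gripper_width: 0.0786
gripper_force: 0.0
```

Run:
```python
from h import *
s=r.get_state();print(s['tcp_pos'],s['gripper_width'])
go([0.3975,0.3311,.1186],-73.1)
```

```text
[0.39825005 0.33076557 0.2456441 ] 0.07855176788219063
turn [ 0.     -0.0001 -0.0013] then shift [-0.0011  0.0012  0.2541]
```

Request:
{"op": "carry_out", "data": {"targets": [[0, 0.001, 0.06, 0, 0, 0], [0, 0, 0.07, 0, 0, 0], [0, 0, 0.06, 0, 0, 0], [0, 0, 0.045, 0, 0, 0], [0, 0, 0.019, 0, 0, 0]]}}

```text
time_s: 45.55
tcp_pos: [0.3976, 0.3301, 0.1175]
eef_rot: [179.9, -0.1, -73.2]
contact_force: [1.1, 0.2, 0.4]
gripper_width: 0.0791
gripper_force: 0.0
```

Request:
{"op": "carry_out", "data": {"targets": [[0, 0, 0, 0, 0, 0], [0, 0, 0, 0, 0, 0], [0, 0, 0, 0, 0, 0], [0, 0, 0, 0, 0, 0], [0, 0, 0, 0, 0, 0]], "hand": 0}}

```text
time_s: 46.18
tcp_pos: [0.3976, 0.3317, 0.119]
eef_rot: [-180.0, 0.0, -73.1]
contact_force: [-0.4, -0.7, 1.3]
gripper_width: 0.0416
gripper_force: 25.0
```

Request:
{"op": "carry_out", "data": {"targets": [[0, 0, 0, 0, 0, 0], [0, 0, 0, 0, 0, 0]]}}

```text
time_s: 46.42
tcp_pos: [0.3977, 0.3318, 0.119]
eef_rot: [-180.0, 0.0, -73.1]
contact_force: [-0.7, 0.6, 4.9]
gripper_width: 0.0416
gripper_force: 25.0
```

Run:
```python
from h import *
s=r.get_state();print(s['tcp_pos'],s['gripper_width'])
go([0.5103,0.0072,s['tcp_pos'][2]-.016],-73.1)
```

```text
[0.39767686 0.33177957 0.11897412] 0.041618971042257154
turn [-0.0007  0.0004 -0.0001] then shift [ 0.6866 -0.0268  0.032 ]
```

Request:
{"op": "carry_out", "data": {"targets": [[0, 0, -0.03, 0, 0, 0], [0, 0, -0.06, 0, 0, 0], [0, 0, -0.07, 0, 0, 0], [0, 0, -0.08, 0, 0, 0], [0.04, -0.0016, 0, 0, 0, 0]]}}

```text
time_s: 47.05
tcp_pos: [0.4049, 0.314, 0.2421]
eef_rot: [-179.7, 0.2, -73.0]
contact_force: [-0.9, -1.0, -3.0]
gripper_width: 0.0411
gripper_force: 25.0
```

Request:
{"op": "carry_out", "data": {"targets": [[0.08, -0.0031, 0, 0, 0, 0], [0.1, -0.0039, 0, 0, 0, 0], [0.1, -0.0039, 0, 0, 0, 0], [0.1, -0.0039, 0, 0, 0, 0], [0.1, -0.0039, 0, 0, 0, 0]]}}

```text
time_s: 47.68
tcp_pos: [0.482, 0.0833, 0.238]
eef_rot: [179.9, 0.0, -73.1]
contact_force: [1.4, 0.4, -1.8]
gripper_width: 0.0418
gripper_force: 25.0
```

Request:
{"op": "carry_out", "data": {"targets": [[0.09, -0.0035, 0, 0, 0, 0], [0.05, -0.002, 0, 0, 0, 0], [0.027, -0.001, 0.02, 0, 0, 0], [0, 0, 0.05, 0, 0, 0], [0, 0, 0.05, 0, 0, 0]]}}

```text
time_s: 48.3
tcp_pos: [0.5091, 0.0063, 0.1769]
eef_rot: [179.9, 0.0, -73.2]
contact_force: [0.4, -0.1, -1.4]
gripper_width: 0.042
gripper_force: 25.0
```

Request:
{"op": "carry_out", "data": {"targets": [[0, 0, 0.05, 0, 0, 0], [0, 0, 0.04, 0, 0, 0], [0, 0, 0.02, 0, 0, 0], [0, 0, 0, 0, 0, 0], [0, 0, 0, 0, 0, 0]]}}

```text
time_s: 48.92
tcp_pos: [0.5104, 0.0068, 0.1242]
eef_rot: [-179.9, -0.0, -73.1]
contact_force: [-0.1, 0.3, -1.9]
gripper_width: 0.0417
gripper_force: 25.0
```

Run:
```python
from h import *
s=r.get_state();print(s['tcp_pos'],s['gripper_width'])
go([0.5103,0.0072,.103],-73.1)
```

```text
[0.51044461 0.00681272 0.12419315] 0.04170692625049317
turn [-0.0009 -0.0001 -0.    ] then shift [-0.0008  0.0001  0.0424]
```

Request:
{"op": "carry_out", "data": {"targets": [[0, 0, 0.02, 0, 0, 0], [0, 0, 0.012, 0, 0, 0], [0, 0, 0.005, 0, 0, 0], [0, 0, 0, 0, 0, 0], [0, 0, 0, 0, 0, 0]]}}

```text
time_s: 49.55
tcp_pos: [0.5102, 0.0067, 0.1052]
eef_rot: [-180.0, -0.0, -73.1]
contact_force: [0.4, 0.8, -1.8]
gripper_width: 0.0413
gripper_force: 25.0
```

Request:
{"op": "carry_out", "data": {"targets": [[0, 0, 0.003, 0, 0, 0], [0, 0, 0.001, 0, 0, 0], [0, 0, 0, 0, 0, 0]]}}

```text
time_s: 49.92
tcp_pos: [0.5101, 0.0066, 0.1031]
eef_rot: [-180.0, -0.0, -73.1]
contact_force: [-0.7, -0.2, -1.9]
gripper_width: 0.0414
gripper_force: 25.0
```

Request:
{"op": "carry_out", "data": {"targets": [[0, 0, 0.002, 0, 0, 0], [0, 0, 0, 0, 0, 0]]}}

```text
time_s: 50.18
tcp_pos: [0.5106, 0.0066, 0.1028]
eef_rot: [-179.9, -0.0, -73.1]
contact_force: [-1.3, 0.7, 5.1]
gripper_width: 0.0416
gripper_force: 25.0
```

Request:
{"op": "carry_out", "data": {"targets": [[0, 0, 0, 0, 0, 0], [0, 0, 0, 0, 0, 0], [0, 0, 0, 0, 0, 0], [0, 0, 0, 0, 0, 0], [0, 0, 0, 0, 0, 0]], "hand": 0.9}}

```text
time_s: 50.8
tcp_pos: [0.51, 0.0066, 0.102]
eef_rot: [180.0, -0.0, -73.1]
contact_force: [0.5, -0.1, -0.5]
gripper_width: 0.0783
gripper_force: 0.0
```

Request:
{"op": "carry_out", "data": {"targets": [[0, 0, -0.03, 0, 0, 0], [0, 0, -0.06, 0, 0, 0], [0, 0, -0.09, 0, 0, 0], [0, 0, -0.1, 0, 0, 0], [0, 0, 0, 0, 0, 0]]}}

```text
time_s: 51.42
tcp_pos: [0.5123, 0.007, 0.2475]
eef_rot: [-179.5, -0.0, -73.1]
contact_force: [-0.2, -0.7, -0.6]
gripper_width: 0.0789
gripper_force: 0.0
```

Request:
{"op": "carry_out", "data": {"targets": [[-0.0855, -0.0484, 0, 0, 0, 0], [-0.0855, -0.0484, 0, 0, 0, 0], [-0.0855, -0.0484, 0, 0, 0, 0], [-0.0855, -0.0484, 0, 0, 0, 0], [-0.0855, -0.0484, 0, 0, 0, 0]]}}

```text
time_s: 52.05
tcp_pos: [0.5638, 0.2478, 0.2425]
eef_rot: [-180.0, 0.0, -73.1]
contact_force: [0.4, 0.3, 0.6]
gripper_width: 0.0788
gripper_force: 0.0
```

Request:
{"op": "carry_out", "data": {"targets": [[-0.0855, -0.0484, 0, 0, 0, 0], [0, 0, 0, 0, 0, 0], [0, 0, 0, 0, 0, 0], [0, 0, 0, 0, 0, 0]]}}

```text
time_s: 52.55
tcp_pos: [0.5743, 0.2933, 0.2424]
eef_rot: [-180.0, 0.0, -73.2]
contact_force: [-0.2, -0.3, 0.7]
gripper_width: 0.079
gripper_force: 0.0
```

Run:
```python
from h import *
s=r.get_state();print(s['tcp_pos'],s['gripper_width'])
go([0.5741,0.2952,.1204],-73.1)
```

```text
[0.57430858 0.29328379 0.24244815] 0.07898754814635925
turn [-0.0001  0.     -0.001 ] then shift [-0.0038 -0.0007  0.2441]
```

Request:
{"op": "carry_out", "data": {"targets": [[-0.003, 0, 0.06, 0, 0, 0], [0, 0, 0.07, 0, 0, 0], [0, 0, 0.06, 0, 0, 0], [0, 0, 0.04, 0, 0, 0], [0, 0, 0.014, 0, 0, 0]]}}

```text
time_s: 53.18
tcp_pos: [0.5736, 0.2943, 0.1193]
eef_rot: [179.9, -0.0, -73.2]
contact_force: [-0.1, -0.6, -0.7]
gripper_width: 0.079
gripper_force: 0.0
```

Request:
{"op": "carry_out", "data": {"targets": [[0, 0, 0, 0, 0, 0], [0, 0, 0, 0, 0, 0], [0, 0, 0, 0, 0, 0], [0, 0, 0, 0, 0, 0], [0, 0, 0, 0, 0, 0]], "hand": 0}}

```text
time_s: 53.8
tcp_pos: [0.5743, 0.2959, 0.1206]
eef_rot: [-180.0, 0.0, -73.1]
contact_force: [0.7, -0.9, 2.9]
gripper_width: 0.0441
gripper_force: 25.0
```

Request:
{"op": "carry_out", "data": {"targets": [[0, 0, 0, 0, 0, 0], [0, 0, 0, 0, 0, 0]]}}

```text
time_s: 54.05
tcp_pos: [0.5743, 0.2959, 0.1206]
eef_rot: [-180.0, 0.0, -73.1]
contact_force: [-0.6, -0.2, 5.9]
gripper_width: 0.0441
gripper_force: 25.0
```

Run:
```python
from h import *
s=r.get_state();print(s['tcp_pos'],s['gripper_width'])
go([0.5584,0.0934,s['tcp_pos'][2]-.016],-73.1)
```

```text
[0.5743288  0.29587363 0.12060145] 0.044051646342554325
turn [-0.0008  0.0002 -0.0002] then shift [0.3782 0.1482 0.032 ]
```

Request:
{"op": "carry_out", "data": {"targets": [[0, 0, -0.03, 0, 0, 0], [0, 0, -0.06, 0, 0, 0], [0, 0, -0.07, 0, 0, 0], [0, 0, -0.08, 0, 0, 0], [0, 0, 0, 0, 0, 0]]}}

```text
time_s: 54.68
tcp_pos: [0.5753, 0.2965, 0.2442]
eef_rot: [-179.7, 0.1, -73.1]
contact_force: [-0.5, 0.3, -2.3]
gripper_width: 0.0446
gripper_force: 25.0
```

Request:
{"op": "carry_out", "data": {"targets": [[0.05, 0.0196, 0, 0, 0, 0], [0.09, 0.0353, 0, 0, 0, 0], [0.1, 0.0392, 0, 0, 0, 0], [0.09, 0.0353, 0, 0, 0, 0], [0.048, 0.0188, 0, 0, 0, 0]]}}

```text
time_s: 55.3
tcp_pos: [0.5562, 0.09, 0.239]
eef_rot: [179.8, -0.0, -73.2]
contact_force: [0.2, -0.3, -2.3]
gripper_width: 0.0446
gripper_force: 25.0
```

Request:
{"op": "carry_out", "data": {"targets": [[0, 0, 0.05, 0, 0, 0], [0, 0, 0.07, 0, 0, 0], [0, 0, 0.06, 0, 0, 0], [0, 0, 0.04, 0, 0, 0], [0, 0, 0.015, 0, 0, 0]]}}

```text
time_s: 55.92
tcp_pos: [0.5562, 0.0919, 0.1204]
eef_rot: [179.8, -0.0, -73.2]
contact_force: [0.1, -0.8, -2.9]
gripper_width: 0.0442
gripper_force: 25.0
```

Request:
{"op": "carry_out", "data": {"targets": [[0, 0, 0, 0, 0, 0], [0, 0, 0, 0, 0, 0]]}}

```text
time_s: 56.18
tcp_pos: [0.5584, 0.0933, 0.1234]
eef_rot: [-179.9, 0.0, -73.1]
contact_force: [1.5, 0.1, -1.4]
gripper_width: 0.0445
gripper_force: 25.0
```

Run:
```python
from h import *
s=r.get_state();print(s['tcp_pos'],s['gripper_width'])
go([0.5584,0.0934,.1046],-73.1)
```

```text
[0.55841327 0.09332369 0.12336944] 0.04446715054683694
turn [-0.0011  0.     -0.0002] then shift [-0.0002 -0.      0.0375]
```

Request:
{"op": "carry_out", "data": {"targets": [[0, 0, 0.018, 0, 0, 0], [0, 0, 0.01, 0, 0, 0], [0, 0, 0.004, 0, 0, 0], [0, 0, 0, 0, 0, 0], [0, 0, 0, 0, 0, 0]]}}

```text
time_s: 56.8
tcp_pos: [0.5581, 0.0933, 0.1067]
eef_rot: [-180.0, -0.0, -73.1]
contact_force: [0.0, 0.5, -2.4]
gripper_width: 0.0446
gripper_force: 25.0
```

Request:
{"op": "carry_out", "data": {"targets": [[0, 0, 0.003, 0, 0, 0], [0, 0, 0.001, 0, 0, 0], [0, 0, 0, 0, 0, 0]]}}

```text
time_s: 57.18
tcp_pos: [0.558, 0.0933, 0.1046]
eef_rot: [-180.0, -0.0, -73.1]
contact_force: [0.6, -0.3, -1.6]
gripper_width: 0.0445
gripper_force: 25.0
```

Request:
{"op": "carry_out", "data": {"targets": [[0, 0, 0.002, 0, 0, 0], [0, 0, 0, 0, 0, 0]]}}

```text
time_s: 57.42
tcp_pos: [0.5582, 0.0933, 0.1046]
eef_rot: [-180.0, -0.0, -73.1]
contact_force: [-2.6, -0.8, 6.6]
gripper_width: 0.0446
gripper_force: 25.0
```

Jar contact. I release it, lift, and move off towards the board side to look.

Request:
{"op": "carry_out", "data": {"targets": [[0, 0, 0, 0, 0, 0], [0, 0, 0, 0, 0, 0], [0, 0, 0, 0, 0, 0], [0, 0, 0, 0, 0, 0], [0, 0, 0, 0, 0, 0]], "hand": 0.95}}

```text
time_s: 58.05
tcp_pos: [0.558, 0.0933, 0.1035]
eef_rot: [180.0, -0.0, -73.1]
contact_force: [1.1, 0.4, -0.9]
gripper_width: 0.0821
gripper_force: 0.0
```

Request:
{"op": "carry_out", "data": {"targets": [[0, 0, -0.03, 0, 0, 0], [0, 0, -0.06, 0, 0, 0], [0, 0, -0.1, 0, 0, 0], [0, 0, -0.1, 0, 0, 0], [0, 0, 0, 0, 0, 0]]}}

```text
time_s: 58.68
tcp_pos: [0.5603, 0.094, 0.2545]
eef_rot: [-179.5, 0.0, -73.1]
contact_force: [-0.4, -0.7, -0.5]
gripper_width: 0.0832
gripper_force: 0.0
```

Request:
{"op": "carry_out", "data": {"targets": [[-0.1, 0.02, 0, 0, 0, 0], [-0.1, 0.02, 0, 0, 0, 0], [-0.1, 0.02, 0, 0, 0, 0], [-0.1, 0.02, 0, 0, 0, 0], [0, 0, 0, 0, 0, 0]]}}

```text
time_s: 59.3
tcp_pos: [0.4602, 0.2754, 0.2489]
eef_rot: [-180.0, 0.0, -72.9]
contact_force: [0.8, 0.5, -0.6]
gripper_width: 0.0833
gripper_force: 0.0
```

Request:
{"op": "carry_out", "data": {"targets": [[0, 0, 0, 0, 0, 0], [0, 0, 0, 0, 0, 0], [0, 0, 0, 0, 0, 0]]}}

```text
time_s: 59.68
tcp_pos: [0.4621, 0.2722, 0.2486]
eef_rot: [180.0, -0.0, -73.2]
contact_force: [0.1, 0.3, -0.2]
gripper_width: 0.0829
gripper_force: 0.0
```

Run:
```python
from h import *
im=r.capture('top');a=cv2.imread('pics/top0.png');b=im[:,:,::-1]
s=np.vstack([x[145:290,200:480] for x in (a,b)])
cv2.imwrite('pics/fin.png',cv2.resize(np.clip(s*1.5,0,255).astype(np.uint8),None,fx=2,fy=2,interpolation=cv2.INTER_CUBIC))
ps=r.get_state();print(ps['tcp_pos'],ps['qd'].round(2))
```

```text
[0.46207592 0.2722657  0.24856415] [ 0.17  0.11  0.05  0.08 -0.06 -0.04]
```

View pics/fin.png

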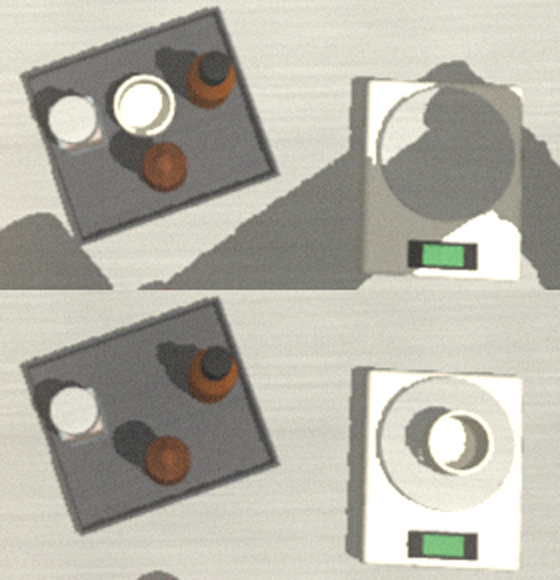

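Compared with the start, the jar, bottle and mill stand within about 2 px (4 mm) of their spots. The ramekin rim at (430,221), allowing for parallax, is centred on the plate at (424,221). I hand in.

Run:
```python
from h import *
print(ray('top',(430,221),.092),ray('top',(424,221.3),.05))
print(r.close_job())
```

```text
[ 0.52135744 -0.2761429   0.092     ] [ 0.52344343 -0.2774017   0.05      ]
the job is handed in; nothing more can be done
None
```

I handed the job in at about 60 s: by the last top-camera check, the ramekin is within about 4 mm of the plate's centre and the mill, jar and bottle are upright on the tray within about 4 mm of their starting spots; the hand-in returned no verdict.

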